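# Lock the adjusting screw of the tilted bench stand

## Robot

A 6-joint arm with a two-finger parallel gripper is mounted at the origin on the work surface. World frame = base frame: x ahead of the robot, y to its left, z up, the work surface at z = 0. Lengths are in m, angles in degrees, forces in N, time in s.
With the tool pointing down it reaches from about 0.4 to 0.825 m from the base axis. Payload 7 kg.
Tool frame: the origin (TCP) lies at the very end of the fingers, on their centre line; the grasp point (between the pads) lies 19 mm behind it (r.grasp_offset is the z of the grasp point in the tool frame, in m); z points along the fingers, y is the direction in which the jaws open and shut (so a half turn about z gives the same grasp; the last joint's range is limited). The gripper opens to 88 mm and grips with 3 to 60 N. Pads are 19 mm wide; open, the fingers measure 130 mm over their backs; the gripper's body (78 mm by 193 mm) begins 47 mm behind the grasp point.
Start: joints at [-56.201, 20.546, 0.682, 0, -70.136, -16.507], TCP at [0.201, -0.644, 0.227] pointing down, gripper open.
Joint ranges: [-176.03, 176.03], [-82.01, 121.73], [-58.28, 71.71], [-173.87, 95.51], [-174.79, -0.11], [-173.66, 173.66]. Speed limits (degrees/s): [136.94, 136.94, 172.46, 180, 180, 180].

## Interface

Orientations are given as [roll, pitch, yaw] about the fixed x, y, z axes, in that order (R = Rz(yaw) Ry(pitch) Rx(roll)).
In Python, from plant import r, capture, calibration, order gives the robot as it stands.
- The arm moves only by the tool servo_tool, never from a script. Its arguments are lists of equal length, an entry for each row: "grip": the closure, from -1 (fully open) to 1 (shut), so that 0 is half open; "translation": the shift along the tool's x, y, z in m, a list of three; "turn": the turn about the tool's z in rad. A call has 1 to 10 rows; each row is the pose to reach, as a shift and turn from the pose commanded when the call began, along the tool's axes at that moment; what a row does not reach only later rows make up. A row lasts 1/12 s, in which the tool goes at most 41.7 mm and 7.16 degrees, less where a joint would pass 70% of its speed; a pose out of reach is approached as far as the arm can. A call with a gripper value outside its range is refused whole. The fingers move at their own pace and stop on an object; "newtons" is the grip in N (left out, the last holds). Time passes only in rows, so rows that repeat a pose let the fingers close. It gives the time, the measured TCP pose, the force and the opening at its end, in the units of the state.
- r.get_state(): the state, without advancing time (a new reading comes with each control period).
- capture(name): name is "side" or "top" or "wrist"; returns (picture, depth): 480x640x3 uint8, blue, green, red; 480x640 float32, m along the optical axis (not along the pixel's ray), 0 where there is no reading.
- calibration(name): a dict with "fx", "fy", "cx", "cy" (pixels), "view" (4x4, takes a point from world to camera coordinates). Camera axes: x right, y up, looking along -z (the intrinsics and any distortion apply to the point x, -y, -z); pixel columns grow to the right and rows downward; lengths in m; the calibration is good to about 2 mm. The wrist camera is an equidistant fisheye: a pixel r from the principal point sees the ray r / f radians off the axis. A picture is of the moment at which its call begins: read the wrist's pose just before it. calibration takes no time and is no camera call; for the wrist camera it gives the pose at the moment of the call.
- order.close_job(): hands the job in, once; it reports no verdict.
The state is a dict: "time_s": time; "joints": joint angles; "qd": joint speeds; "joint_torque": joint torques, N m; "tcp_pos": TCP position; "eef_rot": TCP orientation; "contact_force": force on the tool from outside, world axes, zero at the start; "moment": the same for the moment, N m; "gripper_width": finger opening in m.
Only numpy, scipy, OpenCV 4.12 (cv2) and the standard library are available. Lean on these libraries where they do the work, as an engineer would, in place of code of your own. Each camera call takes 0.05 s, during which the arm holds its last target.

## Task

Lock the adjusting screw of the tilted stand at its setting: fit the holding key fully down over the screw's flat tang with its arm on the uphill side of the stop pin, then swing the lever locknut clockwise until it comes up hard, without the screw turning along. Then lift the key off and set it back in its wooden tray, arm and all inside the tray. Leave the nut tight and the other things on the bench where they are.

Things in the scene. Friction and masses are not known exactly. Their poses are not given: they have to be found in the camera images.
- face_centre (a point): Centre of the fixed stand's sloping steel face (160 mm along the slope x 200 mm wide), 72 mm above the bench, where the screw comes out. z: the screw's axis, square to the face, leaning 26 degrees from vertical towards the low edge, which faces roughly to the robot; x: up the slope; y: across the face, to the left as the robot sees it. Place and yaw vary.
- stop_pin (a point): Top of the fixed steel stop pin, 12 mm across with a pointed tip, standing 58 mm high square to the face at x = -15, y = -62 mm in the face_centre frame. It stops the key's arm from turning clockwise: the arm goes on its uphill (+x) side, with 3 mm of play.
- screw_tip (a point): Top of the adjusting screw, on its axis, 52 mm from the face. The screw ends in a flat steel tang 8 mm thick (x), 30 mm wide (y) and 28 mm high, with a rounded ridge on top, above an 18 mm round collar. At the start the tang lies across the slope, along the face's y.
- screw (a joint): Turn of the adjusting screw from its setting, rad, clockwise seen from outside positive. 0 at the start; must stay within 0.3 either way. It turns more easily (0.05 N m) than the nut turns on it (0.2 N m), so an unheld screw goes round with the nut. With the key fitted it has 0.1 to 0.15 rad of play.
- locknut (a joint): Turn of the lever locknut relative to the screw, rad, clockwise positive (tightening). Starts 0.2 to 0.7; comes up hard at 1.75. Needs 0.2 N m; stays where it is left.
- lever_knob (a point): On the axis of the black upright round knob at the end of the locknut's lever, 85 mm from the screw's axis, 30 mm off the face; x points to the screw. The knob, parallel to the screw, is 14 mm across, 8 to 48 mm off the face; the lever bar is 12 mm wide, 8 to 16 mm off the face. At the start it points down the slope or somewhat left of that; tight, to the left (+y of the face).
- key_grip (a point): Centre of the holding key's wooden handle, 24 mm (x) x 16 mm (y) x 38 mm high (z), 34 to 72 mm above the key's underside; this point is 53 mm above the underside. z points up out of the handle, x along the arm. In the tray the key stands upright on its underside.
- key_slot_roof (a point): Centre of the roof of the slot in the key's underside: 26 mm above the underside, 27 mm below key_grip on the same axis. The slot is 36 mm (x) x 10.4 mm (y), 26 mm deep. Roof and screw_tip meet when the key is fully down; the underside is then 26 mm off the face.
- key_arm_end (a point): Near the end of the key's arm, 80 mm along the key's x from its axis and 15 mm above its underside. The arm is a bar 12 x 12 mm, 9 to 21 mm above the underside, ending 82 mm from the axis.
- tray_in (a point): Centre of the inner floor of the fixed shallow light-wood tray in which the key stands; the tray is 120 mm (x) x 170 mm (y), floor 5 mm above the bench, walls 5 mm thick, rim 14 mm above the bench. It is to the left or to the right of the stand; a wooden block full of small burrs stands on the other side.
- hammer: Bystander, to be left alone: a small hammer lying on the bench.
- graver: Bystander, to be left alone: a screwdriver-shaped hand tool about 150 mm long, lying on the bench near the robot.
- jar: Bystander, to be left alone: an amber glass jar, 52 mm across and 70 mm tall, standing.
- dish: Bystander, to be left alone: a brass dish, 80 mm across and 30 mm high.
- mandrel: Bystander, to be left alone: a tapered steel ring mandrel standing on a round 60 mm foot, 130 mm tall.
- wood_block: Bystander, to be left alone: a light wood block 70 x 50 x 35 mm.
- key: The whole holding key, about 200 g: a steel block 46 (x) x 22 (y) x 34 mm high with the slot below, the handle on top and the arm along +x; its origin is the centre of the block's underside, axes as key_grip.
Mind the look-alikes: they are no part of the job. What is shaped like the key but green or purple is not meant.

How it is judged:
By the outcome, as a careful person would: the job done as asked, in the order asked, and still so for the second after the job is handed in, with the robot touching nothing.
It also fails if it takes over 72 s, if anything falls off the work surface, if the arm or the gripper's body presses on something with over 40 N, if the wrist force passes 120 N, or if a joint passes its speed limit or range.

## Working session

There is one attempt and no reset: what is moved stays moved. The work goes in short steps, Python scripts to look and compute and a tool call to move; the robot and the scene stay as the last step left them, time stands still between calls to the robot, and variables do not carry over. Pictures are saved under pics/ and viewed, and the job is handed in when it is done.

Besides the shell and the picture viewer there is one more tool, called after "Call:" as a command line: name --pt "numbers of a row" for each row, then --argument value for the rest. servo_tool: Moves the arm, as the interface text tells. Its arguments: {"type":"object","properties":{"grip":{"type":"array","items":{"type":"number"}},"translation":{"type":"array","items":{"type":"array","items":{"type":"number"}}},"turn":{"type":"array","items":{"type":"number"}},"newtons":{"type":"number"}},"required":["grip","translation","turn"]}

```bash
ls; mkdir -p pics; python3 - <<'E'
from plant import r,capture,calibration
import cv2,numpy as np
print(r.get_state())
for n in ["side","top"]:
    p,d=capture(n); cv2.imwrite(f"pics/{n}0.png",p); np.save(f"pics/{n}0.npy",d)
    c=calibration(n); print(n,c)
E
```

```text
pics
{'time_s': 0.0, 'joints': array([-5.62003430e+01,  2.05931585e+01,  6.33747112e-01, -2.02894373e-02,
       -7.01339212e+01, -1.65065004e+01]), 'qd': array([ 0.07056256, -0.04717658, -0.01464227, -0.05194288,  0.02719014,
        0.05431258]), 'joint_torque': array([-1.25665880e-03, -5.82719100e+01,  2.93058980e+01,  6.99707687e+00,
        7.01944882e-03, -2.02169063e-04]), 'tcp_pos': array([ 0.20048291, -0.64403912,  0.22560248]), 'eef_rot': array([ 1.79905094e+02, -8.23357550e-03, -1.62713747e+02]), 'contact_force': array([-0.39606052,  0.21399169, -0.51449951]), 'moment': array([0.00202621, 0.02375933, 0.01055621]), 'gripper_width': 0.08737135007700704}
side {'fx': 532.461277366783, 'fy': 532.461277366783, 'cx': 316.86555638969935, 'cy': 240.2639915353436, 'view': array([[-0.67912736, -0.73386999,  0.01486147,  0.37957221],
       [ 0.51106359, -0.4582142 ,  0.72722332, -0.29866691],
       [-0.52687763,  0.50147241,  0.68624003, -1.00887297],
       [ 0.        ,  0.        ,  0.        ,  1.        ]])}
top {'fx': 595.18709580214, 'fy': 595.18709580214, 'cx': 322.7104636908422, 'cy': 237.7659095956613, 'view': array([[-2.52725200e-02, -9.99670789e-01, -4.42867564e-03,
         4.74425979e-02],
       [ 9.89438595e-01, -2.56458706e-02,  1.42665887e-01,
        -4.90297150e-01],
       [-1.42732497e-01, -7.76376119e-04,  9.89760997e-01,
        -1.33332980e+00],
       [ 0.00000000e+00,  0.00000000e+00,  0.00000000e+00,
         1.00000000e+00]])}
```

View pics/top0.png

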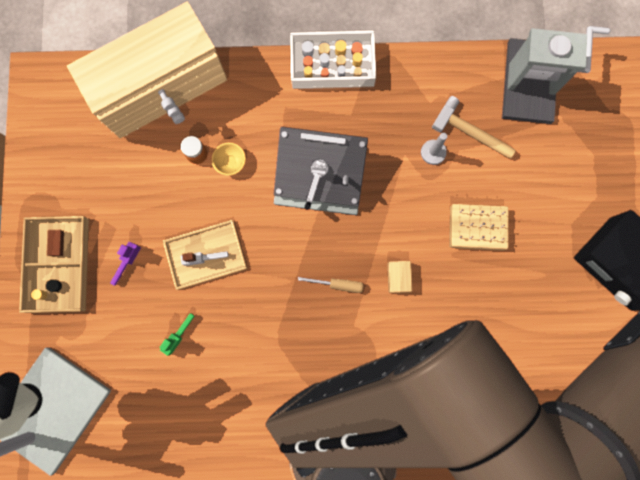

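View pics/side0.png

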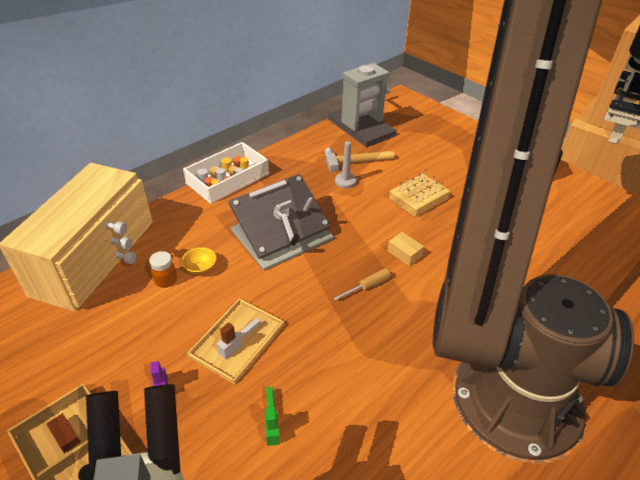

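The real key is the steel and wood one in the tray at top (200,257). The green one at (177,335) and the purple one at (125,262) are look-alikes. I'll confirm with enlarged crops.

```bash
python3 - <<'E'
import cv2,numpy as np
t=cv2.imread("pics/top0.png"); s=cv2.imread("pics/side0.png")
a=cv2.resize(t[210:300,150:260],None,fx=5,fy=5,interpolation=cv2.INTER_CUBIC)
b=cv2.resize(t[120:220,265:375],None,fx=5,fy=5,interpolation=cv2.INTER_CUBIC)
cv2.imwrite("pics/ct1.png",a);cv2.imwrite("pics/ct2.png",b)
a=cv2.resize(s[290:390,180:290],None,fx=5,fy=5,interpolation=cv2.INTER_CUBIC)
b=cv2.resize(s[165:275,220:340],None,fx=5,fy=5,interpolation=cv2.INTER_CUBIC)
cv2.imwrite("pics/cs1.png",a);cv2.imwrite("pics/cs2.png",b)
E
```

```text
(no output)
```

View pics/ct1.png

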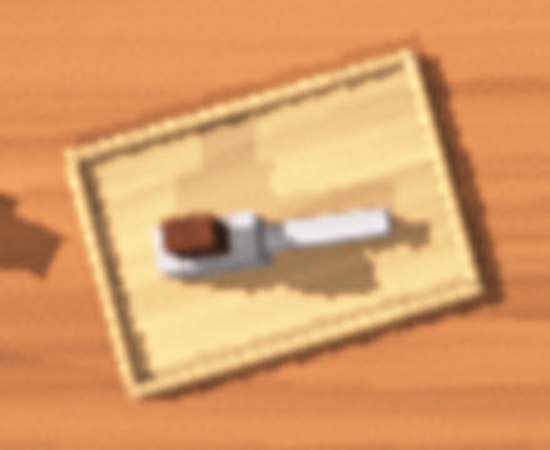

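View pics/ct2.png

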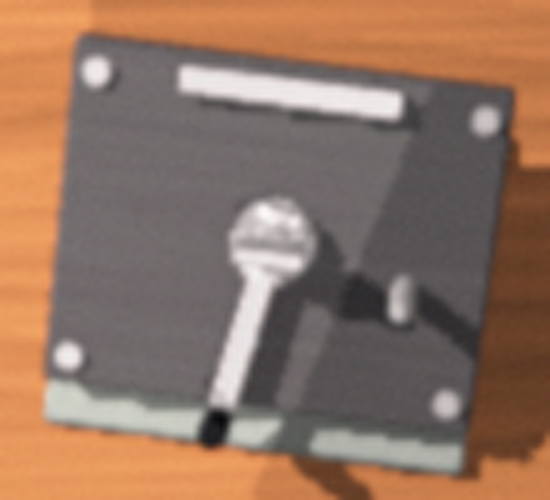

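View pics/cs1.png

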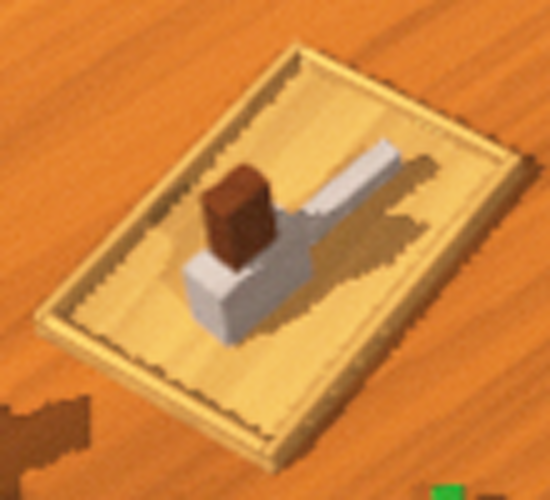

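View pics/cs2.png

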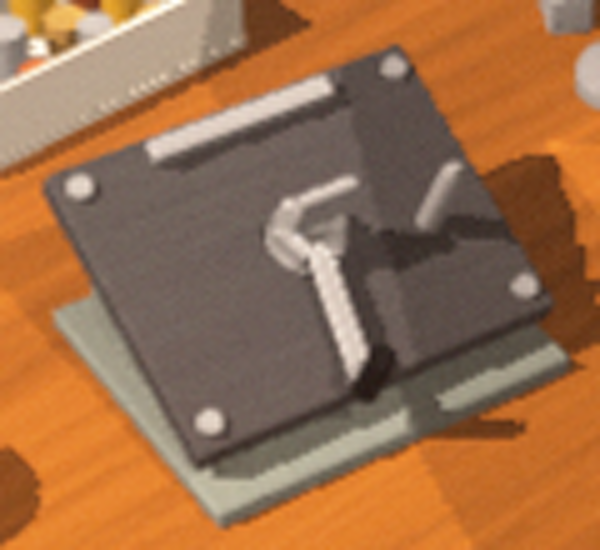

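The crops confirm it. The key with the brown handle and steel block is in the light tray, with the handle at about top (188,257) and the arm pointing right to (227,254). The lever points down-slope and slightly left, and the pin is on the right. The tool can't tilt, so I'll have to pivot the key 26° between the jaws. Next I'll measure.

```bash
cat > h.py <<'E'
import numpy as np,cv2
from plant import r,capture,calibration
def ray(c,u,v,fish=False):
    x=(u-c['cx'])/c['fx'];y=(v-c['cy'])/c['fy']
    if fish:
        t=np.hypot(x,y); s=np.sin(t)/t if t>1e-9 else 1.0
        d=np.array([x*s,y*s,np.cos(t)])
    else: d=np.array([x,y,1.0])
    d=d*[1,-1,-1]
    V=c['view'];R=V[:3,:3];o=-R.T@V[:3,3]
    return o,R.T@d
def onplane(c,u,v,z,fish=False):
    o,d=ray(c,u,v,fish); return o+d*(z-o[2])/d[2]
def proj(c,P,fish=False):
    V=c['view'];p=V[:3,:3]@P+V[:3,3]; q=np.array([p[0],-p[1],-p[2]])
    if fish:
        t=np.arctan2(np.hypot(q[0],q[1]),q[2]); n=np.hypot(q[0],q[1]); s=t/n if n>1e-9 else 0
        return np.array([c['cx']+c['fx']*q[0]*s,c['cy']+c['fy']*q[1]*s])
    return np.array([c['cx']+c['fx']*q[0]/q[2],c['cy']+c['fy']*q[1]/q[2]])
def twoview(c1,p1,c2,p2):
    o1,d1=ray(c1,*p1);o2,d2=ray(c2,*p2)
    A=np.stack([d1,-d2],1);s=np.linalg.lstsq(A,o2-o1,rcond=None)[0]
    a=o1+s[0]*d1;b=o2+s[1]*d2; return (a+b)/2,np.linalg.norm(a-b)
def faceframe(C,yaw): # yaw of upslope direction
    t=np.radians(26);h=np.array([np.cos(yaw),np.sin(yaw),0])
    X=h*np.cos(t)+np.array([0,0,np.sin(t)]);Z=-h*np.sin(t)+np.array([0,0,np.cos(t)]);Y=np.cross(Z,X)
    return np.stack([X,Y,Z],1)
E
python3 - <<'E'
from h import *
ct=calibration('top');cs=calibration('side')
t=cv2.imread("pics/top0.png");d=np.load("pics/top0.npy")
# handle
hsv=cv2.cvtColor(t,cv2.COLOR_BGR2HSV)
sub=np.zeros(t.shape[:2],np.uint8);sub[240:275,175:205]=1
m=((t[:,:,2]<150)&(t[:,:,0]<60)&(t[:,:,1]<75)&(sub>0))
ys,xs=np.nonzero(m);print('handle px',xs.mean(),ys.mean(),len(xs), onplane(ct,xs.mean(),ys.mean(),0.077))
f=lambda u,v,z:onplane(ct,150+u/5-.4,210+v/5-.4,z)
print('arm end',f(388,222,.026),'arm near',f(270,238,.026))
for q in [(75,155),(413,52),(490,293),(135,393)]: print('tray',f(*q,.014))
g=lambda u,v:np.array([265+u/5-.4,120+v/5-.4]); k=lambda u,v:np.array([220+u/5-.4,165+v/5-.4])
# 4 corners two views
T=[(80,35),(513,90),(465,430),(47,380)];S=[(45,187),(402,45),(552,305),(200,465)]
for a,b in zip(T,S): print('corner',twoview(ct,g(*a),cs,k(*b)))
T=[(96,72),(486,120),(447,404),(68,356)];S=[(80,186),(395,66),(525,286),(210,422)]
P=[]
for a,b in zip(T,S):
    p=twoview(ct,g(*a),cs,k(*b));P.append(p[0]);print('screw',p)
print('mean',np.mean(P,0)); x=(P[0]+P[1]-P[2]-P[3]);print(x/2,np.degrees(np.arctan2(x[1],x[0])),np.degrees(np.arctan2(x[2],np.hypot(x[0],x[1]))))
y=P[0]+P[3]-P[1]-P[2];print(y/2,np.degrees(np.arctan2(-y[0],y[1])))
# depth plane fit
V=ct['view']
pts=[]
for v in range(130,200,2):
  for u in range(285,355,2):
    if d[v,u]>0 and t[v,u].max()<110:
      o,dd=ray(ct,u,v); pts.append(o+dd*d[v,u])
pts=np.array(pts)
for i in range(5):
  c=pts.mean(0);n=np.linalg.svd(pts-c)[2][2]; n*=np.sign(n[2]);e=(pts-c)@n; pts=pts[abs(e)<2.5*e.std()+1e-4]
print('plane',c,n,e.std(),np.degrees(np.arccos(n[2])),'yaw up',np.degrees(np.arctan2(-n[1],-n[0])))
E
```

```text
handle px 189.55555555555554 257.4920634920635 63 [0.44875716 0.33149855 0.077     ]
arm end [0.46055815 0.25618475 0.026     ] arm near [0.45453339 0.31065376 0.026     ]
tray [0.49730084 0.40440092 0.014     ]
tray [0.54203917 0.2462103  0.014     ]
tray [0.42762547 0.21087879 0.014     ]
tray [0.3855002  0.37525359 0.014     ]
corner (array([0.73858824, 0.12326551, 0.09504161]), np.float64(0.0007763090269065114))
corner (array([ 0.70392575, -0.07159569,  0.10301738]), np.float64(0.00370628182738682))
corner (array([ 0.56467584, -0.04816735,  0.03313279]), np.float64(0.0006809161553020142))
corner (array([0.59497408, 0.14643444, 0.0296452 ]), np.float64(0.001258894953290654))
screw (array([0.71849036, 0.11603129, 0.10383457]), np.float64(2.8834112692504463e-05))
screw (array([ 0.69162346, -0.05806843,  0.10298132]), np.float64(0.0006133478908555279))
screw (array([ 0.57509211, -0.03956756,  0.04374077]), np.float64(0.00042737561334722096))
screw (array([0.60210029, 0.13479173, 0.04484187]), np.float64(0.0003130630544127884))
mean [0.64682655 0.03829676 0.07384963]
[ 0.11646071 -0.01863066  0.05911662] -9.08881023318325 26.621713750680538
[0.02693754 0.17422951 0.00097718] -8.78888340395404
plane [0.63849774 0.00486482 0.06845373] [-0.43532551  0.07746938  0.89693377] 0.0026955926767856793 26.242092415513845 yaw up -10.090572363072496
```

```bash
cat >> h.py <<'E'
def go(target,yaw=None):
    s=r.get_state();y=np.radians(s['eef_rot'][2]);d=np.array(target)-s['tcp_pos']
    x=np.array([np.cos(y),np.sin(y)]);yy=np.array([np.sin(y),-np.cos(y)])
    t=0
    if yaw is not None: t=-((yaw-s['eef_rot'][2]+180)%360-180)
    print('t',round(s['time_s'],2),'trans',np.round([d[:2]@x,d[:2]@yy,-d[2]],4),'turn',round(np.radians(t),3),'rows>=',np.ceil(max(np.linalg.norm(d)/.0417,abs(t)/7.16)))
E
python3 -c "
from h import *
go((.62,-.12,.27),-173.7);go((.45,.33,.27))"
```

```text
t 0.1 trans [-0.5563  0.3758 -0.0443] turn 0.192 rows>= 17.0
t 0.1 trans [-0.5277  0.856  -0.0443] turn 0.0 rows>= 25.0
```

Call:
servo_tool --grip '[-1,-1,-1,-1,-1,-1,-1,-1,-1,-1]' --pt "-0.556 0.376 -0.044" --pt "-0.556 0.376 -0.044" --pt "-0.556 0.376 -0.044" --pt "-0.556 0.376 -0.044" --pt "-0.556 0.376 -0.044" --pt "-0.556 0.376 -0.044" --pt "-0.556 0.376 -0.044" --pt "-0.556 0.376 -0.044" --pt "-0.556 0.376 -0.044" --pt "-0.556 0.376 -0.044" --turn '[0.1,0.192,0.192,0.192,0.192,0.192,0.192,0.192,0.192,0.192]'

```text
time_s: 0.93
tcp_pos: [0.4609, -0.3178, 0.2539]
eef_rot: [180.0, -0.0, -173.7]
contact_force: [0.9, -0.9, 0.5]
gripper_width: 0.0873
```

```bash
python3 -c "
from h import *
print(r.get_state()['tcp_pos'],r.get_state()['joints'])
go((.62,.0,.27),-173.7)"
```

```text
[ 0.46094186 -0.31775914  0.25389249] [-1.45527249e+01  8.74501562e+00 -1.16346708e+01 -9.18562762e-03
 -6.96262563e+01 -6.91512049e+01]
t 0.93 trans [-0.1929  0.2984 -0.0161] turn -0.0 rows>= 9.0
```

Call:
servo_tool --grip '[-1,-1,-1,-1,-1,-1,-1,-1,-1,-1]' --pt "-0.193 0.298 -0.016" --pt "-0.193 0.298 -0.016" --pt "-0.193 0.298 -0.016" --pt "-0.193 0.298 -0.016" --pt "-0.193 0.298 -0.016" --pt "-0.193 0.298 -0.016" --pt "-0.193 0.298 -0.016" --pt "-0.193 0.298 -0.016" --pt "-0.193 0.298 -0.016" --pt "-0.193 0.298 -0.016" --turn '[0,0,0,0,0,0,0,0,0,0]'

```text
time_s: 1.77
tcp_pos: [0.621, 0.0017, 0.2687]
eef_rot: [180.0, -0.0, -173.5]
contact_force: [-0.6, 0.5, -0.6]
gripper_width: 0.0875
```

```bash
python3 - <<'E'
from h import *
s=r.get_state();print(s['tcp_pos'],s['joints'])
c=calibration('wrist');p,d=capture('wrist');cv2.imwrite('pics/w1.png',p);np.save('pics/w1.npy',d);np.save('pics/w1c.npy',c,allow_pickle=True)
V=c['view'];print(c['fx'],c['cx'],c['cy'],-V[:3,:3].T@V[:3,3],V)
go((.45,.33,.25),-173.7)
E
```

```text
[0.62099278 0.00170779 0.26872747] [ 1.81348710e+01  1.41972617e+01 -2.75681244e+00 -2.15298069e-02
 -7.30916952e+01 -1.01632518e+02]
371.64829954431775 324.2017773789448 241.55692068975483 [ 0.54815394 -0.00724918  0.42710348] [[-1.13007145e-01  9.93594157e-01 -1.91695391e-04  6.92299314e-02]
 [-9.56576811e-01 -1.08849118e-01 -2.70393554e-01  6.39048309e-01]
 [-2.68682322e-01 -3.03730323e-02  9.62749858e-01 -2.64134726e-01]
 [ 0.00000000e+00  0.00000000e+00  0.00000000e+00  1.00000000e+00]]
t 1.82 trans [0.1317 0.3471 0.0187] turn 0.003 rows>= 9.0
```

View pics/w1.png

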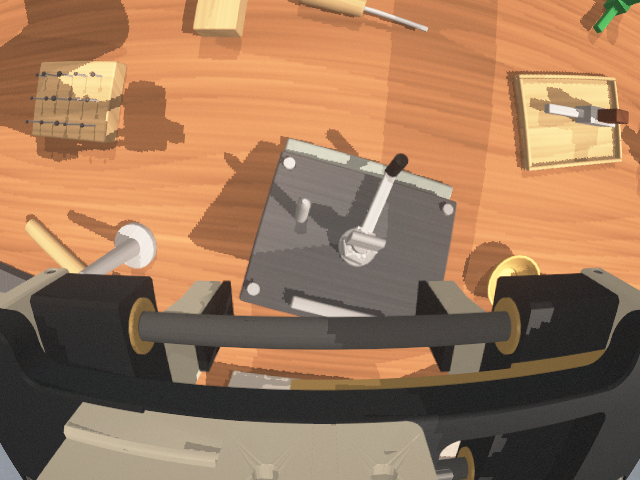

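```bash
python3 - <<'E'
from h import *
c=np.load('pics/w1c.npy',allow_pickle=True).item();p=cv2.imread('pics/w1.png')
ct=calibration('top');cs=calibration('side')
C=np.array([.6477,.0382,.072]);F=faceframe(C,np.radians(-9))
for n,q in dict(LR=(-65,-87,2),LL=(-65,87,2),UR=(65,-87,2),UL=(65,87,2),tip=(0,0,52),pin=(-15,-62,58),pinb=(-15,-62,0),cen=(0,0,0)).items():
    P=C+F@np.array(q)/1e3
    print(n,proj(c,P,True).round(1),proj(ct,P).round(1),proj(cs,P).round(1))
# knob: ray at z=48 off face plane, wrist and top
Z=F[:,2]
for nm,cc,u,v,f in [('w',c,401,158,True),('top',ct,265+214/5-.4,120+414/5-.4,False),('side',cs,220+378/5-.4,165+352/5-.4,False)]:
    o,d=ray(cc,u,v,f); s=(0.048-(o-C)@Z)/(d@Z); q=F.T@(o+s*d-C); print(nm,(q*1e3).round(1),np.hypot(q[0],q[1]),np.degrees(np.arctan2(q[1],-q[0])))
crop=cv2.resize(p[130:320,230:470],None,fx=3.3,fy=3.3,interpolation=cv2.INTER_CUBIC);cv2.imwrite('pics/w1c.png',crop[:600,:800])
E
```

```text
LR [291. 163.] [353.6 200.2] [324.1 221.4]
LL [447.6 208.6] [278.8 190.5] [261.8 248.4]
UR [256.  286.9] [361.3 144.1] [298.3 178.3]
UL [424.8 328.1] [284.2 134.3] [236.1 202.2]
tip [370.6 236.5] [317.9 172. ] [285.  202.3]
pin [305.9 199.3] [345.  182.9] [311.2 197.3]
pinb [301.9 215.3] [345.6 177.4] [305.3 208.5]
cen [358.2 245.7] [319.4 167.5] [280.6 212.3]
w [-82.5  13.5  48. ] 0.08357484731152975 9.301749775555365
top [-72.3  15.6  48. ] 0.07394213981081081 12.178792539904936
side [-81.2  17.4  48. ] 0.08305946698568911 12.10948467977724
```

View pics/w1c.png

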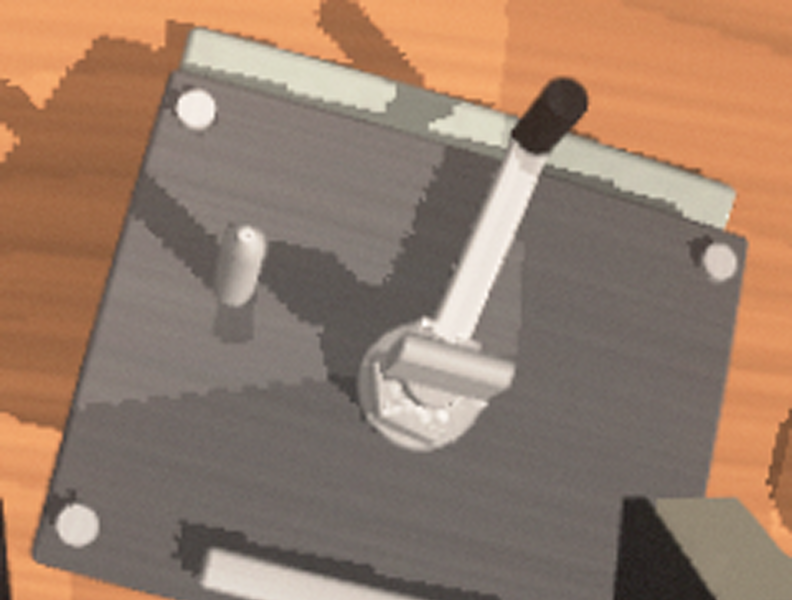

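Call:
servo_tool --grip '[-1,-1,-1,-1,-1,-1,-1,-1,-1,-1]' --pt "0.132 0.347 0.018" --pt "0.132 0.347 0.018" --pt "0.132 0.347 0.018" --pt "0.132 0.347 0.018" --pt "0.132 0.347 0.018" --pt "0.132 0.347 0.018" --pt "0.132 0.347 0.018" --pt "0.132 0.347 0.018" --pt "0.132 0.347 0.018" --pt "0.132 0.347 0.018" --turn '[0,0,0,0,0,0,0,0,0,0]'

```text
time_s: 2.65
tcp_pos: [0.4478, 0.3317, 0.2513]
eef_rot: [180.0, -0.0, -173.5]
contact_force: [0.9, -1.1, 0.4]
gripper_width: 0.0874
```

```bash
python3 - <<'E'
from h import *
s=r.get_state();print(s['tcp_pos'],s['joints'])
c=calibration('wrist');p,d=capture('wrist');cv2.imwrite('pics/w2.png',p);np.save('pics/w2.npy',d);np.save('pics/w2c.npy',c,allow_pickle=True)
E
```

```text
[0.44777607 0.33169558 0.25125856] [ 5.66328064e+01  8.58153460e+00 -1.21658661e+01 -4.33424078e-02
 -6.92458785e+01 -1.40140570e+02]
```

View pics/w2.png

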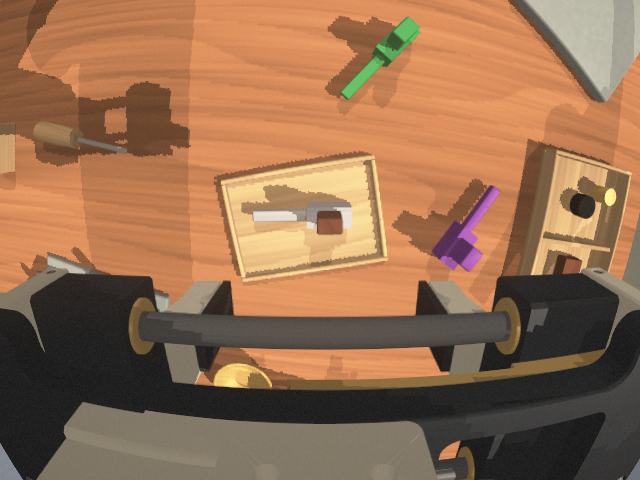

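The wrist view w1 agrees with the predicted face: corner screws at (291,163) and (448,209), pin tip at about (304,201), tang ridge centred at about (368,240). In w2 the key's handle is at (330,222), with the arm running to (253,216). Next I'll measure the key and tray from w2.

```bash
python3 - <<'E'
from h import *
p=cv2.imread('pics/w2.png')
crop=cv2.resize(p[145:290,210:395],None,fx=4,fy=4,interpolation=cv2.INTER_CUBIC);cv2.imwrite('pics/w2c.png',crop)
E
```

```text
(no output)
```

View pics/w2c.png

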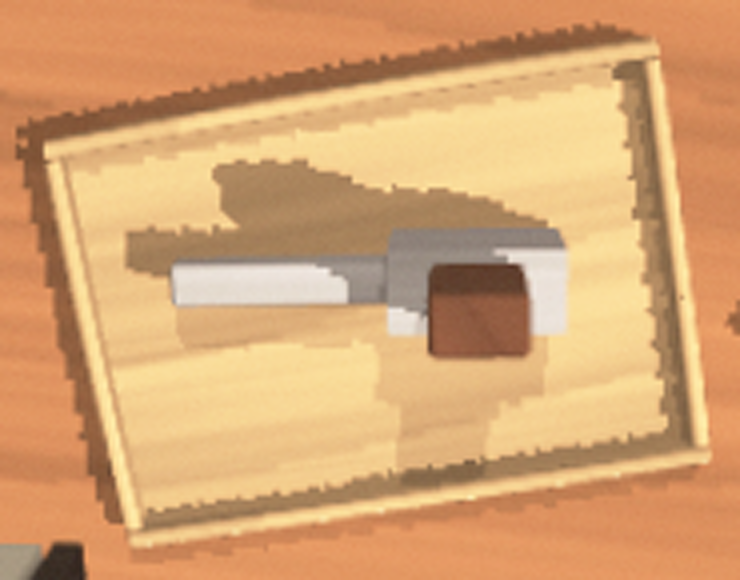

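```bash
python3 - <<'E'
from h import *
c=np.load('pics/w2c.npy',allow_pickle=True).item()
f=lambda u,v,z:onplane(c,210+u/4-.4,145+v/4-.4,z,True)
H=[f(*q,.077) for q in [(430,293),(528,292),(530,356),(430,356)]];print('handle top',[h.round(4) for h in H],np.mean(H,0))
B=[f(388,334,.039),f(568,334,.039)];print('block far top edge',B,np.linalg.norm(B[0]-B[1]))
A=[f(172,265,.026),f(348,263,.026)];A2=[f(176,306,.026),f(385,304,.026)]
for a in (B[::-1],A[::-1],A2[::-1]):
    d=a[1]-a[0];print('yaw',np.degrees(np.arctan2(d[1],d[0])))
print('armend',(A[0]+A2[0])/2)
T=[f(*q,.014) for q in [(45,150),(655,45),(708,460),(132,545)]];print('tray',[t.round(4) for t in T],np.mean(T,0))
for i in range(4): d=T[(i+1)%4]-T[i];print(np.linalg.norm(d),np.degrees(np.arctan2(d[1],d[0])))
E
```

```text
handle top [array([0.4462, 0.3243, 0.077 ]), array([0.4434, 0.3465, 0.077 ]), array([0.4584, 0.3489, 0.077 ]), array([0.461 , 0.3259, 0.077 ])] [0.45225745 0.33640374 0.077     ]
block far top edge [array([0.46624452, 0.31492607, 0.039     ]), array([0.46102741, 0.36085612, 0.039     ])] 0.04622540111555853
yaw -83.51965913715681
yaw -83.3135032683205
yaw -83.24245090944765
armend [0.46249588 0.25639127 0.026     ]
tray [array([0.431 , 0.2153, 0.014 ]), array([0.3856, 0.3765, 0.014 ]), array([0.4986, 0.4079, 0.014 ]), array([0.5433, 0.2463, 0.014 ])] [0.46464654 0.31151231 0.014     ]
0.16746464371678496 105.72807751111966
0.11724774258202363 15.53619434403744
0.16767910360302862 -74.53081782699044
0.11649099004628469 -164.5696927290208
```

```bash
python3 -c "
from h import *
go((.4525,.3365,.045),-173.4)"
```

```text
t 2.7 trans [-0.0046  0.0063  0.2064] turn -0.002 rows>= 5.0
```

Call:
servo_tool --grip '[-1,-1,-1,-1,-1,-1,-1,-1]' --pt "-0.005 0.006 0.04" --pt "-0.005 0.006 0.08" --pt "-0.005 0.006 0.12" --pt "-0.005 0.006 0.16" --pt "-0.005 0.006 0.185" --pt "-0.005 0.006 0.2" --pt "-0.005 0.006 0.206" --pt "-0.005 0.006 0.206" --turn '[0,0,0,0,0,0,0,0]' --newtons 25

```text
time_s: 3.37
tcp_pos: [0.4544, 0.3326, 0.0445]
eef_rot: [-179.9, -0.1, -173.8]
contact_force: [-0.7, 1.4, 0.5]
gripper_width: 0.0878
```

```bash
python3 - <<'E'
from h import *
s=r.get_state();print(s['tcp_pos'],s['contact_force'])
p,d=capture('side');cv2.imwrite('pics/s1.png',cv2.resize(p[250:420,140:340],None,fx=3.5,fy=3.5,interpolation=cv2.INTER_CUBIC))
E
```

```text
[0.45444988 0.33262797 0.04451822] [-0.71527302  1.37357025  0.46824665]
```

View pics/s1.png

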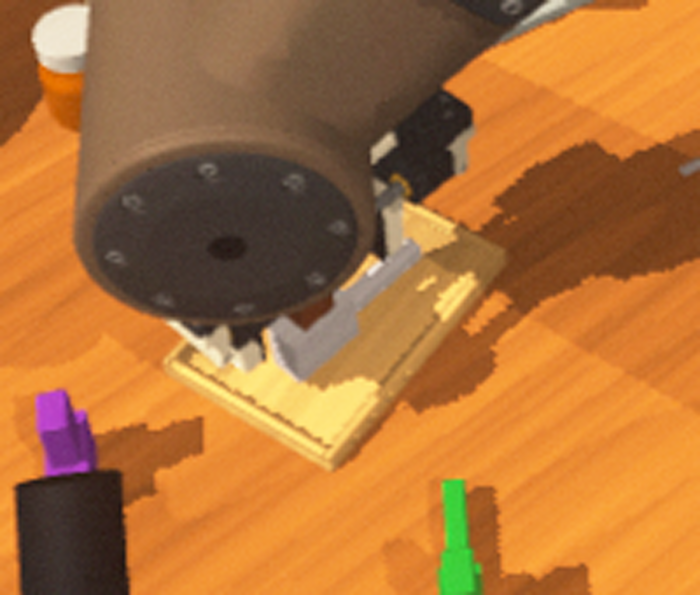

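Call:
servo_tool --grip '[-1,-1,1,1,1,1,1,1,1,1]' --pt "0.002 0.003 0" --pt "0.002 0.003 0" --pt "0.002 0.003 0" --pt "0.002 0.003 0" --pt "0.002 0.003 0" --pt "0.002 0.003 0" --pt "0.002 0.003 0" --pt "0.002 0.003 0" --pt "0.002 0.003 0" --pt "0.002 0.003 0" --turn '[0,0,0,0,0,0,0,0,0,0]' --newtons 20

```text
time_s: 4.25
tcp_pos: [0.4522, 0.3373, 0.0458]
eef_rot: [-180.0, -0.0, -173.7]
contact_force: [-0.1, -0.5, 0.3]
gripper_width: 0.04
```

Call:
servo_tool --grip '[1,1,1,1,1,1,1]' --pt "0 0 0" --pt "0 0 0" --pt "0 0 0" --pt "0 0 0" --pt "0 0 0" --pt "0 0 -0.002" --pt "0 0 -0.002" --turn '[0,0,0,0,0,0,0]' --newtons 20

```text
time_s: 4.83
tcp_pos: [0.4521, 0.3373, 0.0479]
eef_rot: [-180.0, -0.0, -173.7]
contact_force: [0.4, -0.3, -3.1]
gripper_width: 0.0244
```

```bash
python3 - <<'E'
from h import *
s=r.get_state();print(s['tcp_pos'],s['contact_force'],s['gripper_width'],s['eef_rot'])
# push to robot side wall of tray: along tray -x ; block yaw parallel to tray wall => tool yaw
yaw=180+15.6
go(s['tcp_pos'],yaw-360)
E
```

```text
[0.4520863  0.33726528 0.04785487] [ 0.42609919 -0.30464399 -3.11151216] 0.024352928148789945 [-1.79991535e+02 -1.22595675e-02 -1.73713344e+02]
t 4.83 trans [ 0.  0. -0.] turn -0.163 rows>= 2.0
```

Call:
servo_tool --grip '[1,1,1,1,1]' --pt "0 0 -0.0005" --pt "0 0 -0.0005" --pt "0 0 -0.0005" --pt "0 0 -0.0005" --pt "0 0 -0.0005" --turn '[-0.08,-0.163,-0.163,-0.163,-0.163]'

```text
time_s: 5.25
tcp_pos: [0.4521, 0.3373, 0.0483]
eef_rot: [-180.0, -0.0, -164.5]
contact_force: [1.0, 0.2, -1.6]
gripper_width: 0.0239
```

Call:
servo_tool --grip '[1,1,1,1,1,1,1,1]' --pt "0.01 0 0" --pt "0.02 0 0" --pt "0.028 0 0" --pt "0.034 0 0" --pt "0.036 0 0" --pt "0.036 0 0" --pt "0.036 0 0" --pt "0.036 0 0" --turn '[0,0,0,0,0,0,0,0]'

```text
time_s: 5.92
tcp_pos: [0.4178, 0.328, 0.0485]
eef_rot: [180.0, 0.0, -164.4]
contact_force: [0.2, -0.9, -2.3]
gripper_width: 0.0238
```

```bash
python3 - <<'E'
from h import *
s=r.get_state();print(s['tcp_pos'],s['contact_force'],s['gripper_width'],s['eef_rot'])
p,d=capture('side');cv2.imwrite('pics/s2.png',cv2.resize(p[280:440,180:340],None,fx=3.5,fy=3.5,interpolation=cv2.INTER_CUBIC))
p,d=capture('wrist');cv2.imwrite('pics/w3.png',cv2.resize(p[100:400,160:460],None,fx=2,fy=2,interpolation=cv2.INTER_CUBIC))
E
```

```text
[0.41777507 0.3280201  0.04848368] [ 0.24549408 -0.88458068 -2.3369096 ] 0.023767060978778468 [ 1.79981494e+02  2.78298487e-02 -1.64361077e+02]
```

View pics/s2.png

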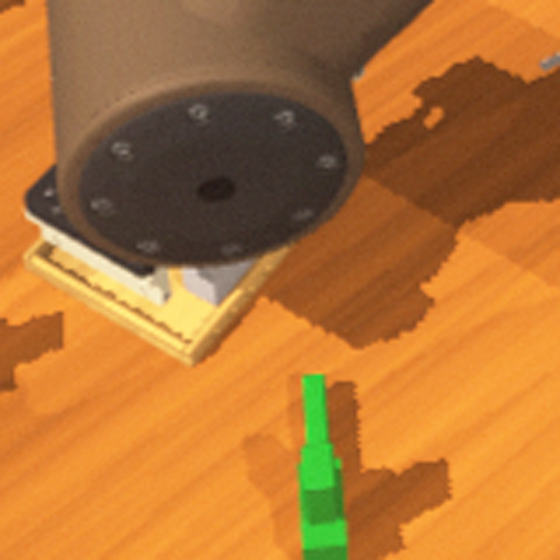

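View pics/w3.png

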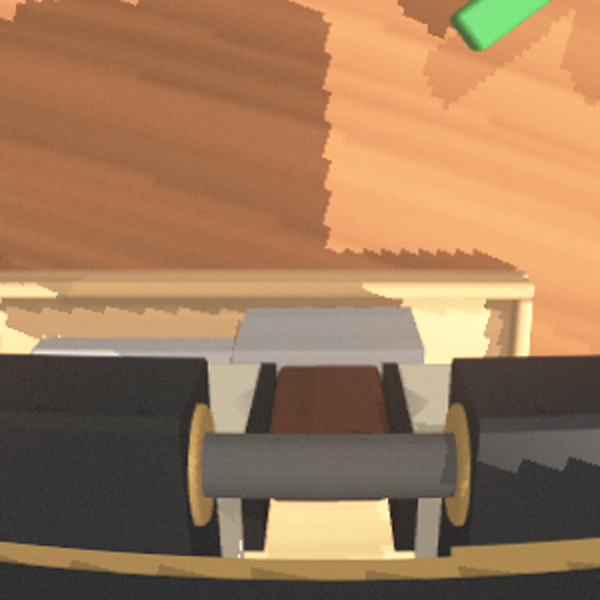

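The block is parallel to the tray's robot-side wall, a few mm short of it. Now I'll push on to pivot the key.

Call:
servo_tool --grip '[1,1,1,1,1,1,1,1,1,1]' --pt "0.002 0 0" --pt "0.004 0 0" --pt "0.006 0 0" --pt "0.008 0 0" --pt "0.01 0 0" --pt "0.012 0 0" --pt "0.014 0 0" --pt "0.016 0 0" --pt "0.016 0 0" --pt "0.016 0 0" --turn '[0,0,0,0,0,0,0,0,0,0]'

```text
time_s: 6.85
tcp_pos: [0.4032, 0.3239, 0.0492]
eef_rot: [180.0, 0.1, -164.3]
contact_force: [4.8, -1.5, -0.5]
gripper_width: 0.0242
```

```bash
python3 - <<'E'
from h import *
s=r.get_state();print(s['tcp_pos'],s['contact_force'],s['gripper_width'],s['eef_rot'])
p,d=capture('wrist');cv2.imwrite('pics/w4.png',cv2.resize(p[100:400,160:460],None,fx=2,fy=2,interpolation=cv2.INTER_CUBIC))
E
```

```text
[0.40322773 0.3238983  0.04920235] [ 4.82267679 -1.50794834 -0.51949571] 0.024186136757098523 [ 1.79960465e+02  1.41129563e-01 -1.64328633e+02]
```

View pics/w4.png

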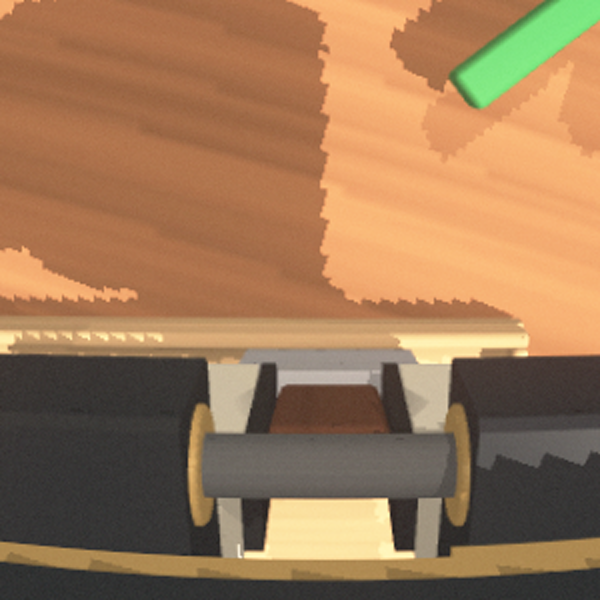

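Call:
servo_tool --grip '[1,1,1,1,1,1,1,1]' --pt "0.002 0 0" --pt "0.004 0 0" --pt "0.006 0 0" --pt "0.008 0 0" --pt "0.01 0 0" --pt "0.011 0 0" --pt "0.011 0 0" --pt "0.011 0 0" --turn '[0,0,0,0,0,0,0,0]'

```text
time_s: 7.57
tcp_pos: [0.3924, 0.3211, 0.0489]
eef_rot: [180.0, 0.1, -164.3]
contact_force: [4.5, 0.6, -1.6]
gripper_width: 0.0241
```

Call:
servo_tool --grip '[1,1,1,1,1,1,1,1,1]' --pt "-0.008 0 -0.005" --pt "-0.015 0 -0.03" --pt "-0.015 0 -0.07" --pt "-0.015 0 -0.11" --pt "-0.015 0 -0.15" --pt "-0.015 0 -0.165" --pt "-0.015 0 -0.17" --pt "-0.015 0 -0.17" --pt "-0.015 0 -0.17" --turn '[0,0,0,0,0,0,0,0,0]' --newtons 40

```text
time_s: 8.32
tcp_pos: [0.4053, 0.3238, 0.2171]
eef_rot: [-180.0, -0.1, -164.4]
contact_force: [-0.2, -0.2, -3.5]
gripper_width: 0.024
```

```bash
python3 - <<'E'
from h import *
s=r.get_state();print(s['tcp_pos'],s['contact_force'],s['gripper_width'],s['eef_rot'])
p,d=capture('wrist');cv2.imwrite('pics/w5.png',cv2.resize(p[100:400,160:460],None,fx=2,fy=2,interpolation=cv2.INTER_CUBIC))
p,d=capture('side');cv2.imwrite('pics/s5.png',p)
p,d=capture('top');cv2.imwrite('pics/t5.png',p)
E
```

```text
[0.40533939 0.32378501 0.2170696 ] [-0.16179656 -0.2283151  -3.45168447] 0.02396328141895419 [-1.79964167e+02 -1.05325536e-01 -1.64395184e+02]
```

View pics/w5.png

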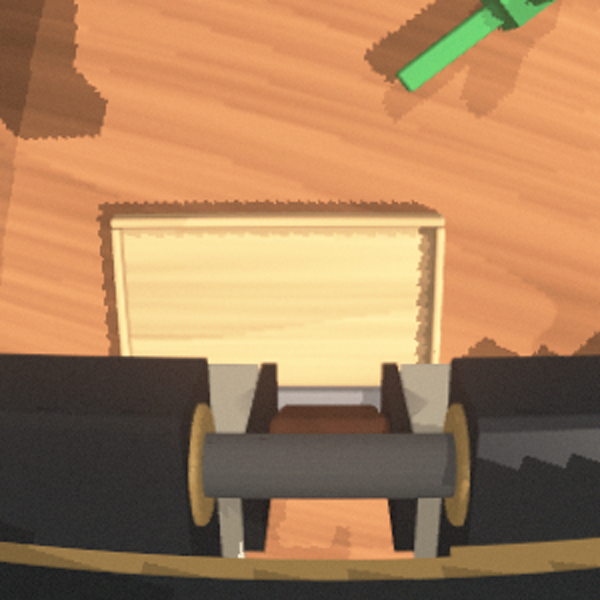

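View pics/s5.png

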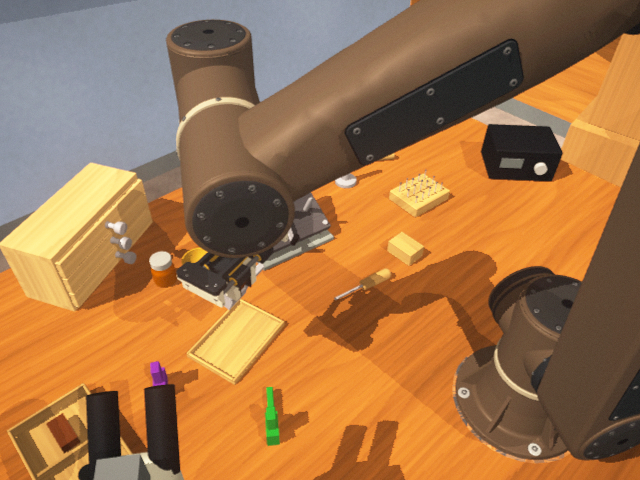

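```bash
python3 - <<'E'
from h import *
from scipy.spatial.transform import Rotation as Ro
s=r.get_state();c=calibration('wrist')
R=Ro.from_euler('xyz',s['eef_rot'],degrees=True).as_matrix();p0=s['tcp_pos']
print(r.grasp_offset)
def px(q): # tool frame point
    return proj(c,p0+R@np.array(q),True)
g=np.array([0,0,-.019])
# key frame in tool: front (toward robot)=tool x ; up = -tool z
for th in (0,15,20,22,24,26,28,30):
    t=np.radians(th)
    f=np.array([np.cos(t),0,np.sin(t)]);u=np.array([np.sin(t),0,-np.cos(t)])
    out=[]
    for (a,b) in [(8,13),(11,-25),(11,-59)]:
        q=px(g+f*a/1e3+u*b/1e3);out.append(((q-[160,100])*2)[1].round(0))
    print(th,out,'slip check')
E
```

```text
-0.0188
0 [np.float64(435.0), np.float64(350.0), np.float64(306.0)] slip check
15 [np.float64(415.0), np.float64(373.0), np.float64(357.0)] slip check
20 [np.float64(408.0), np.float64(382.0), np.float64(375.0)] slip check
22 [np.float64(406.0), np.float64(385.0), np.float64(382.0)] slip check
24 [np.float64(404.0), np.float64(389.0), np.float64(389.0)] slip check
26 [np.float64(401.0), np.float64(392.0), np.float64(396.0)] slip check
28 [np.float64(399.0), np.float64(396.0), np.float64(403.0)] slip check
30 [np.float64(397.0), np.float64(399.0), np.float64(410.0)] slip check
```

View pics/t5.png

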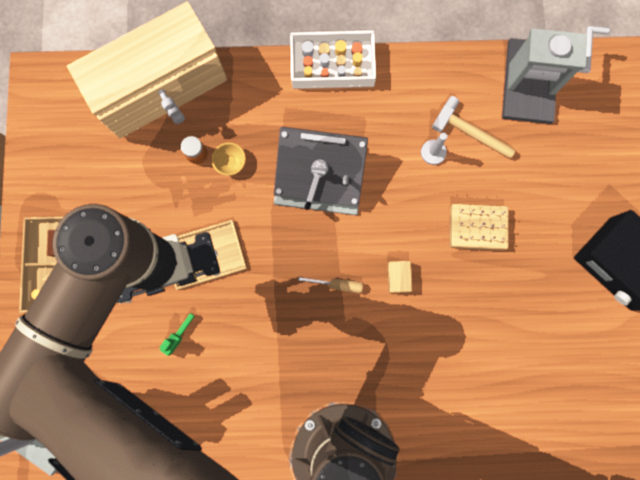

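The key is now tilted about 23°, with the handle edge at crop row 405 and the block edge at 386. The tray is empty at top (215,255). Next I'll carry the key near the stand and take a close look to refine the face pose.

```bash
python3 - <<'E'
from h import *
C=np.array([.6477,.0382,.072]);F=faceframe(C,np.radians(-9))
tip=C+F@[0,0,.052]
print(tip)
# tool yaw: tool x = -(horizontal upslope)  => yaw=-9+180
go((tip[0]-.05,tip[1]+.008,.26),171)
c=np.load('pics/w1c.npy',allow_pickle=True).item()
for q in [(0,-15,52),(0,15,52),(0,-15,48),(0,15,48),(0,0,48)]: print(q,proj(c,C+F@np.array(q)/1e3,True))
E
```

```text
[0.62518535 0.04176597 0.11873729]
t 8.47 trans [-0.0898 -0.3095 -0.0436] turn 0.43 rows>= 8.0
(0, -15, 52) [354.05099708 231.97742572]
(0, 15, 52) [386.88029096 240.9805534 ]
(0, -15, 48) [353.15392756 232.84668652]
(0, 15, 48) [385.61492606 241.7313147 ]
(0, 0, 48) [369.52612076 237.31640078]
```

Call:
servo_tool --grip '[1,1,1,1,1,1,1,1,1,1]' --pt "-0.09 -0.31 -0.043" --pt "-0.09 -0.31 -0.043" --pt "-0.09 -0.31 -0.043" --pt "-0.09 -0.31 -0.043" --pt "-0.09 -0.31 -0.043" --pt "-0.09 -0.31 -0.043" --pt "-0.09 -0.31 -0.043" --pt "-0.09 -0.31 -0.043" --pt "-0.09 -0.31 -0.043" --pt "-0.09 -0.31 -0.043" --turn '[0.1,0.2,0.3,0.4,0.43,0.43,0.43,0.43,0.43,0.43]'

```text
time_s: 9.3
tcp_pos: [0.5764, 0.0482, 0.2594]
eef_rot: [-179.9, -0.2, 170.8]
contact_force: [-0.1, 0.4, -2.7]
gripper_width: 0.0235
```

```bash
python3 - <<'E'
from h import *
s=r.get_state();print(s['tcp_pos'],s['joints'],s['eef_rot'])
c=calibration('wrist');p,d=capture('wrist');cv2.imwrite('pics/w6.png',p);np.save('pics/w6c.npy',c,allow_pickle=True)
E
```

```text
[0.57638357 0.04820948 0.2594097 ] [ 2.41396139e+01  1.04627549e+01 -8.79587542e+00 -1.20196242e-02
 -7.09226540e+01 -1.23349760e+02] [-1.79909817e+02 -1.57670496e-01  1.70785783e+02]
```

View pics/w6.png

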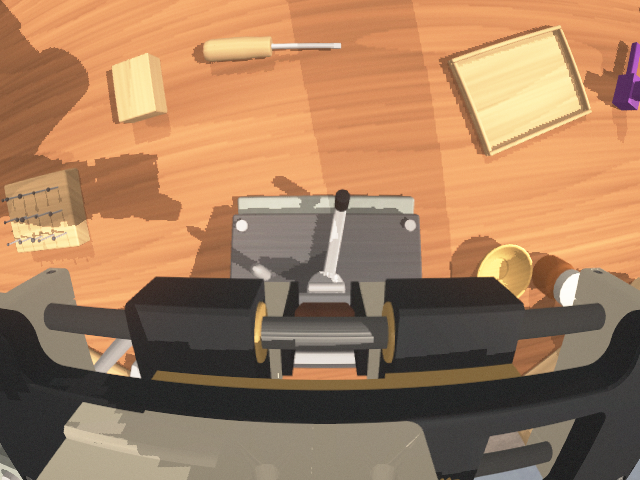

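Call:
servo_tool --grip '[1,1,1,1,1]' --pt "0.035 0 0.03" --pt "0.045 0 0.05" --pt "0.045 0 0.055" --pt "0.045 0 0.055" --pt "0.045 0 0.055" --turn '[0,0,0,0,0]'

```text
time_s: 9.77
tcp_pos: [0.5319, 0.0581, 0.2066]
eef_rot: [-180.0, 0.0, 171.1]
contact_force: [1.1, -0.1, -1.5]
gripper_width: 0.0239
```

```bash
python3 - <<'E'
from h import *
s=r.get_state();print(s['tcp_pos'],s['joints'],s['eef_rot'])
c=calibration('wrist');p,d=capture('wrist');cv2.imwrite('pics/w7.png',p);np.save('pics/w7c.npy',c,allow_pickle=True)
cv2.imwrite('pics/w7c.png',cv2.resize(p[140:300,190:450],None,fx=3,fy=3,interpolation=cv2.INTER_CUBIC))
C=np.array([.6477,.0382,.072]);F=faceframe(C,np.radians(-9))
for n,q in dict(LR=(-65,-87,2),LL=(-65,87,2),UR=(65,-87,2),UL=(65,87,2),tipR=(0,-15,52),tipL=(0,15,52),cen48=(0,0,48),pin=(-15,-62,58),cornLR=(-80,-100,0),cornLL=(-80,100,0)).items():
    P=C+F@np.array(q)/1e3
    print(n,proj(c,P,True).round(1),((proj(c,P,True)-[190,140])*3+1).round(0))
E
```

```text
[0.53193345 0.05808389 0.20657854] [ 2.72591636e+01  8.21476537e+00 -1.86798164e+01  3.41226766e-02
 -6.31062565e+01 -1.26161267e+02] [-1.79974933e+02  1.72765331e-02  1.71113336e+02]
LR [231.6 283.4] [126. 431.]
LL [415.4 283.8] [677. 432.]
UR [232.  417.2] [127. 833.]
UL [414.5 417.7] [674. 834.]
tipR [304.2 361.8] [344. 666.]
tipL [342.2 361.9] [458. 667.]
cen48 [323.2 361.3] [401. 665.]
pin [244.  342.4] [163. 608.]
cornLR [219.7 267.7] [ 90. 384.]
cornLL [427.4 268.1] [713. 385.]
```

View pics/w7c.png

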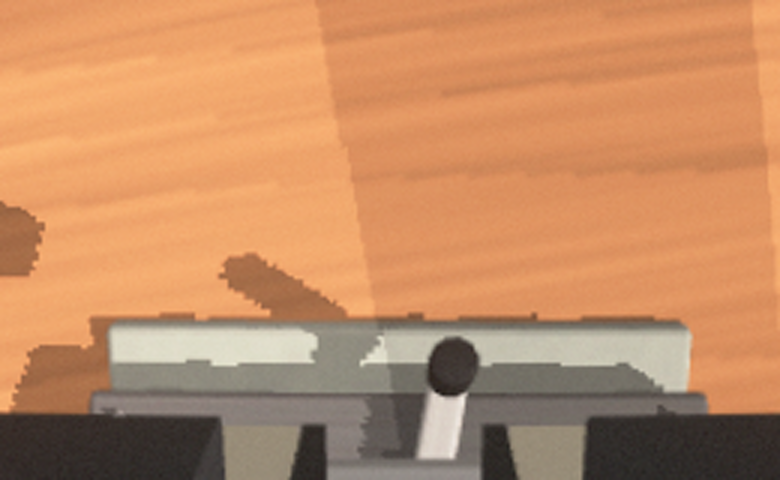

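Call:
servo_tool --grip '[1,1,1,1,1,1,1]' --pt "-0.04 0 -0.005" --pt "-0.08 0 -0.01" --pt "-0.12 0 -0.01" --pt "-0.14 0 -0.01" --pt "-0.145 0 -0.01" --pt "-0.145 0 -0.01" --pt "-0.145 0 -0.01" --turn '[0,0,0,0,0,0,0]'

```text
time_s: 10.4
tcp_pos: [0.6749, 0.0345, 0.2162]
eef_rot: [-180.0, -0.0, 171.0]
contact_force: [0.2, -0.2, -2.9]
gripper_width: 0.0236
```

```bash
python3 - <<'E'
from h import *
s=r.get_state();print(s['tcp_pos'],s['joints'],s['eef_rot'])
c=calibration('wrist');p,d=capture('wrist');cv2.imwrite('pics/w8.png',p);np.save('pics/w8c.npy',c,allow_pickle=True)
cv2.imwrite('pics/w8c.png',cv2.resize(p[100:300,190:450],None,fx=3,fy=3,interpolation=cv2.INTER_CUBIC))
C=np.array([.6477,.0382,.072]);F=faceframe(C,np.radians(-9))
for n,q in dict(LR=(-65,-87,2),LL=(-65,87,2),UR=(65,-87,2),UL=(65,87,2),tipR=(0,-15,52),tipL=(0,15,52),cen48=(0,0,48),pin=(-15,-62,58),cornLR=(-80,-100,0),cornLL=(-80,100,0)).items():
    P=C+F@np.array(q)/1e3
    print(n,proj(c,P,True).round(1),((proj(c,P,True)-[190,100])*3+1).round(0))
E
```

```text
[0.67493518 0.03452724 0.21615877] [ 1.94118343e+01  2.09879448e+01 -2.86047726e-02 -7.43225776e-03
 -6.90113023e+01 -1.18437853e+02] [-1.79992837e+02 -2.77950978e-02  1.70971315e+02]
LR [226.8 127. ] [112.  82.]
LL [421.9 126.9] [697.  82.]
UR [216.4 273.5] [ 80. 522.]
UL [432.5 273.4] [729. 521.]
tipR [302.6 173. ] [339. 220.]
tipL [346.2 172.9] [470. 220.]
cen48 [324.4 174.9] [404. 226.]
pin [235.6 151.3] [138. 155.]
cornLR [215.5 114.6] [77. 45.]
cornLL [433.3 114.5] [731.  44.]
```

View pics/w8c.png

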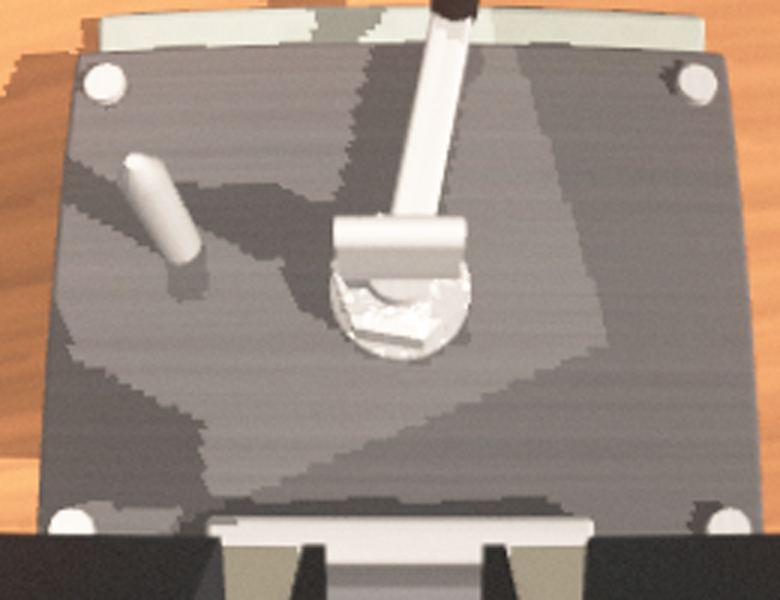

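The corrected view puts the corner screws, pin (134,158) and tang ridge (centre about (400,228) in the crop) within about 1 mm of the model. I'll shift the face estimate by +1 mm uphill and -1.1 mm across. First I'll set the key's tilt exactly by pressing its underside flush on a clear patch of the face.

```bash
cat >> h.py <<'E'
C=np.array([.6484,.0370,.0724]);F=faceframe(C,np.radians(-9))
L=.0595
def pivot(x,y,off): # TCP for underside at off (m) from face at x,y (m)
    return C+F@np.array([x,y,off+L])+np.array([0,0,-.0188])
E
python3 -c "
from h import *
print(pivot(.036,.055,.012),pivot(.036,.055,0),pivot(0,0,.026))
go(pivot(.036,.055,.012),171)"
```

```text
[0.65800447 0.09116438 0.13364514] [0.66320016 0.09034147 0.12285961] [0.61138072 0.04286328 0.13044689]
t 10.45 trans [0.0251 0.0532 0.0829] turn -0.0 rows>= 3.0
```

Call:
servo_tool --grip '[1,1,1,1,1,1,1,1]' --pt "0.025 0.03 0" --pt "0.025 0.053 0" --pt "0.025 0.053 0.03" --pt "0.025 0.053 0.06" --pt "0.025 0.053 0.075" --pt "0.025 0.053 0.083" --pt "0.025 0.053 0.083" --pt "0.025 0.053 0.083" --turn '[0,0,0,0,0,0,0,0]' --newtons 15

```text
time_s: 11.12
tcp_pos: [0.6587, 0.0909, 0.1346]
eef_rot: [180.0, 0.1, 171.0]
contact_force: [-0.1, -0.5, -1.2]
gripper_width: 0.0236
```

Call:
servo_tool --grip '[1,1,1,1,1,1,1]' --pt "-0.001 0 0.002" --pt "-0.002 0 0.004" --pt "-0.003 0 0.006" --pt "-0.004 0 0.008" --pt "-0.0045 0 0.009" --pt "-0.0045 0 0.009" --pt "-0.0045 0 0.009" --turn '[0,0,0,0,0,0,0]'

```text
time_s: 11.7
tcp_pos: [0.6631, 0.09, 0.1245]
eef_rot: [180.0, 0.0, 171.0]
contact_force: [-0.7, -0.6, -0.4]
gripper_width: 0.024
```

```bash
python3 - <<'E'
from h import *
s=r.get_state();print(s['tcp_pos'],s['contact_force'],s['gripper_width'],s['eef_rot'])
print(F.T@(s['tcp_pos']+[0,0,.0188]-C))
E
```

```text
[0.66308075 0.08999191 0.12454595] [-0.73563308 -0.6157334  -0.42925149] 0.02399969562625356 [1.79998978e+02 1.29044919e-02 1.70992611e+02]
[0.03668239 0.05463607 0.06104341]
```

Contact force is just starting to show. I'll press on a few more mm.

Call:
servo_tool --grip '[1,1,1,1,1,1]' --pt "-0.0005 0 0.001" --pt "-0.001 0 0.002" --pt "-0.0015 0 0.003" --pt "-0.002 0 0.004" --pt "-0.002 0 0.004" --pt "-0.002 0 0.004" --turn '[0,0,0,0,0,0]'

```text
time_s: 12.2
tcp_pos: [0.6646, 0.0898, 0.1233]
eef_rot: [180.0, 0.1, 171.0]
contact_force: [-11.8, 1.5, 18.0]
gripper_width: 0.0237
```

```bash
python3 - <<'E'
from h import *
s=r.get_state();print(s['tcp_pos'],s['contact_force'],s['moment'],s['gripper_width'],s['eef_rot'])
print(F.T@(s['tcp_pos']+[0,0,.0188]-C))
E
```

```text
[0.6645818  0.08976643 0.12334305] [-11.8170157    1.4998785   18.03745748] [ 0.52597688  4.02673085 -0.06011372] 0.023716746325157693 [1.79997124e+02 5.55504006e-02 1.71042317e+02]
[0.0375193  0.05464818 0.05929687]
```

Call:
servo_tool --grip '[1,1,1,1,1,1,1]' --pt "0.001 0 -0.002" --pt "0.001 0 -0.002" --pt "0.004 0 -0.008" --pt "0.007 0 -0.02" --pt "0.007 0 -0.05" --pt "0.007 0 -0.07" --pt "0.007 0 -0.07" --turn '[0,0,0,0,0,0,0]' --newtons 35

```text
time_s: 12.78
tcp_pos: [0.6605, 0.0912, 0.1962]
eef_rot: [179.8, 0.4, 171.0]
contact_force: [1.7, 0.2, -2.4]
gripper_width: 0.0239
```

```bash
python3 - <<'E'
from h import *
s=r.get_state();print(s['tcp_pos'],s['contact_force'],s['moment'],s['gripper_width'],s['eef_rot'])
p,d=capture('wrist');cv2.imwrite('pics/w9.png',p)
cv2.imwrite('pics/w9c.png',cv2.resize(p[100:400,160:460],None,fx=2,fy=2,interpolation=cv2.INTER_CUBIC))
go(pivot(0,0,.058),171)
E
```

```text
[0.66051551 0.09123472 0.19624896] [ 1.67806902  0.19023016 -2.38488043] [ 0.04450781 -0.26920805  0.05171781] 0.023875168671111346 [179.84840015   0.42220974 171.03885116]
t 12.83 trans [ 0.054  -0.0553  0.0345] turn 0.0 rows>= 3.0
```

View pics/w9c.png

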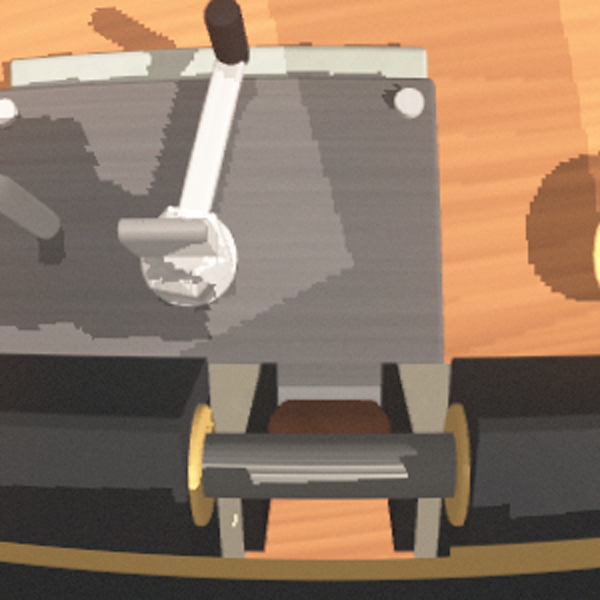

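Call:
servo_tool --grip '[1,1,1,1,1,1,1,1]' --pt "0.027 -0.028 0" --pt "0.054 -0.055 0" --pt "0.054 -0.055 0.01" --pt "0.054 -0.055 0.025" --pt "0.054 -0.055 0.033" --pt "0.054 -0.055 0.034" --pt "0.054 -0.055 0.034" --pt "0.054 -0.055 0.034" --turn '[0,0,0,0,0,0,0,0]'

```text
time_s: 13.5
tcp_pos: [0.5965, 0.0452, 0.1564]
eef_rot: [-180.0, -0.0, 171.0]
contact_force: [-0.2, -0.1, -3.4]
gripper_width: 0.0239
```

```bash
python3 - <<'E'
from h import *
s=r.get_state();print(s['tcp_pos'],s['contact_force'],s['gripper_width'],s['eef_rot'])
print(F.T@(s['tcp_pos']+[0,0,.0188]-C))
for n in('wrist','side','top'):
    p,d=capture(n);cv2.imwrite(f'pics/{n}10.png',p)
    if n=='wrist': q=cv2.resize(p[100:400,160:460],None,fx=2,fy=2,interpolation=cv2.INTER_CUBIC)
    if n=='side': q=cv2.resize(p[150:290,210:360],None,fx=4,fy=4,interpolation=cv2.INTER_CUBIC)
    if n=='top': q=cv2.resize(p[110:240,250:400],None,fx=4,fy=4,interpolation=cv2.INTER_CUBIC)
    cv2.imwrite(f'pics/{n}10c.png',q)
E
```

```text
[0.59647052 0.04515549 0.15637035] [-0.17876632 -0.0686559  -3.37013623] 0.023886080484724844 [-1.79977315e+02 -9.14705641e-03  1.71013262e+02]
[-2.19439702e-03 -6.84810428e-05  1.15412765e-01]
```

View pics/wrist10c.png

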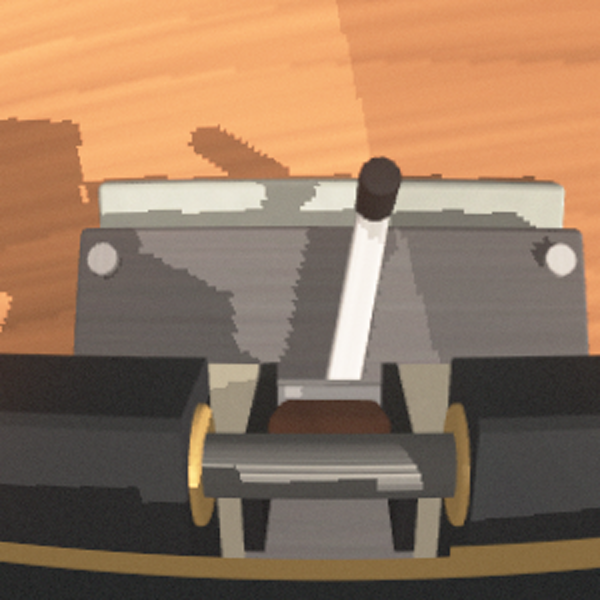

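View pics/side10c.png

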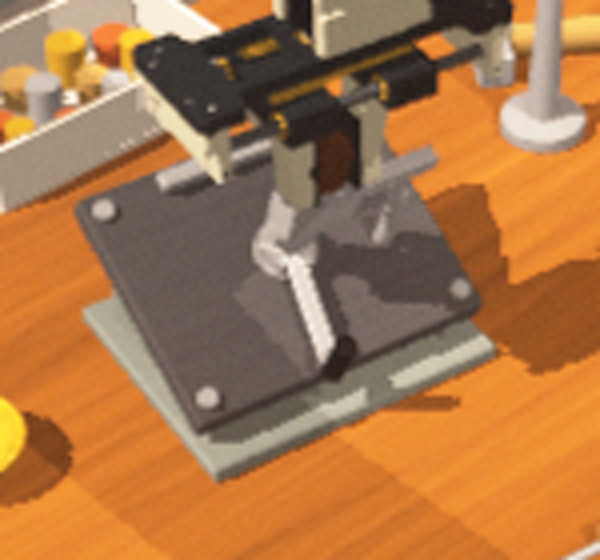

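View pics/top10c.png

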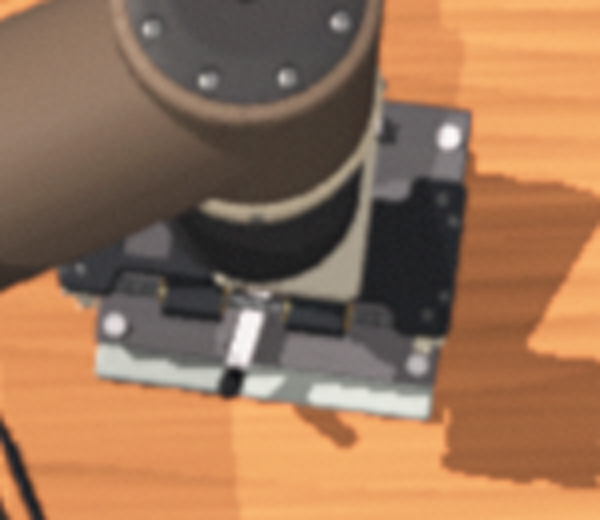

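Call:
servo_tool --grip '[1,1,1]' --pt "-0.001 0 0" --pt "-0.001 0 0" --pt "-0.001 0 0" --turn '[0,0,0]'

```text
time_s: 13.9
tcp_pos: [0.5972, 0.0449, 0.1565]
eef_rot: [180.0, 0.0, 171.0]
contact_force: [-0.1, 0.5, -1.8]
gripper_width: 0.0239
```

```bash
python3 - <<'E'
from h import *
s=r.get_state();print(s['tcp_pos'],s['contact_force'],s['gripper_width'],s['eef_rot'])
print(F.T@(s['tcp_pos']+[0,0,.0188]-C))
E
```

```text
[0.59722313 0.04486285 0.15650391] [-0.09879521  0.51820745 -1.82600729] 0.02394623414763291 [1.79991693e+02 1.48186245e-02 1.70993052e+02]
[-0.00142659 -0.00023978  0.11518688]
```

Call:
servo_tool --grip '[1,1,1,1,1,1,1,1]' --pt "-0.001 0 -0.0005" --pt "-0.0019 0 0.0013" --pt "-0.0028 0 0.0031" --pt "-0.0037 0 0.0049" --pt "-0.0046 0 0.0067" --pt "-0.0055 0 0.0085" --pt "-0.0055 0 0.0085" --pt "-0.0055 0 0.0085" --turn '[0,0,0,0,0,0,0,0]' --newtons 15

```text
time_s: 14.57
tcp_pos: [0.603, 0.0439, 0.1507]
eef_rot: [180.0, 0.1, 171.0]
contact_force: [-8.9, 1.6, 17.6]
gripper_width: 0.0238
```

```bash
python3 - <<'E'
from h import *
s=r.get_state();print(s['tcp_pos'],s['contact_force'],s['gripper_width'],s['eef_rot'])
print(F.T@(s['tcp_pos']+[0,0,.0188]-C),F.T@s['contact_force'])
for n in('side',):
    p,d=capture(n)
    q=cv2.resize(p[150:290,210:360],None,fx=4,fy=4,interpolation=cv2.INTER_CUBIC)
    cv2.imwrite(f'pics/{n}11c.png',q)
E
```

```text
[0.60297624 0.04388579 0.15065236] [-8.86561867  1.56413279 17.60951882] 0.023802618732793195 [1.79986111e+02 1.29443072e-01 1.71042592e+02]
[ 0.00125284 -0.00030483  0.1073696 ] [-0.37067729  0.1579874  19.77317621]
```

View pics/side11c.png

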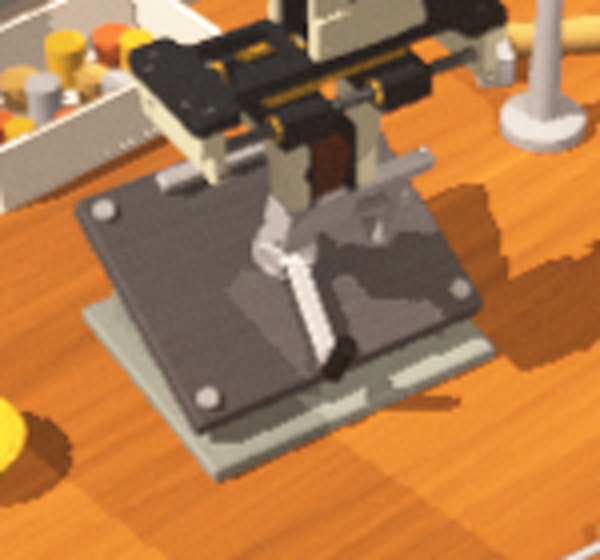

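Contact came at 20 N before the key dropped over the tang. Compliance pushed it about 1.5 mm uphill. I'll ease off and shift it downhill.

Call:
servo_tool --grip '[1,1,1,1,1]' --pt "0.0005 0 -0.001" --pt "0.0015 0 -0.001" --pt "0.002 0 -0.001" --pt "0.002 0 -0.001" --pt "0.002 0 -0.001" --turn '[0,0,0,0,0]'

```text
time_s: 15.03
tcp_pos: [0.6023, 0.0442, 0.1506]
eef_rot: [180.0, 0.2, 171.0]
contact_force: [-0.5, 0.5, 7.0]
gripper_width: 0.0237
```

```bash
python3 - <<'E'
from h import *
s=r.get_state();print(s['tcp_pos'],s['contact_force'],s['gripper_width'],s['moment'])
print(F.T@(s['tcp_pos']+[0,0,.0188]-C),F.T@s['contact_force'])
E
```

```text
[0.60228212 0.04416287 0.15061435] [-0.5429152   0.50690657  7.03265931] 0.023696830877274328 [-0.5321355  -0.26694084 -0.01806986]
[ 0.00058102 -0.00013974  0.10765497] [2.52968143 0.41573506 6.59074233]
```

The moment places the contact about 0.1 m towards -y, so the arm may be resting on the pin rather than the slot on the ridge. I'll check by projection.

```bash
python3 - <<'E'
from h import *
s=r.get_state();cs=calibration('side');p,d=capture('side')
x0,y0,k=260,160,8
q=cv2.resize(p[y0:y0+70,x0:x0+95],None,fx=k,fy=k,interpolation=cv2.INTER_CUBIC)
piv=s['tcp_pos']+[0,0,.0188]
pts={}
for n,l in dict(tip=(0,0,52),pin=(-15,-62,58),pinb=(-15,-62,0)).items(): pts[n]=C+F@np.array(l)/1e3
for n,l in dict(aT=(6,-82,-59.5+21),aB=(-6,-82,-59.5+9),aN=(-6,-23,-59.5+9),bu=(-11,23,-59.5),bd=(-11,-23,-59.5)).items(): pts[n]=piv+F@np.array(l)/1e3
for n,P in pts.items():
    u=(proj(cs,P)-[x0,y0]+.5)*k; print(n,u.round()); cv2.circle(q,tuple(int(a) for a in u),3,(0,0,255),-1);cv2.putText(q,n,tuple(int(a)+4 for a in u),0,.5,(0,255,255),1)
cv2.imwrite('pics/s12.png',q)
E
```

```text
tip [206. 339.]
pin [415. 299.]
pinb [368. 388.]
aT [445. 198.]
aB [455. 251.]
aN [286. 318.]
bu [153. 402.]
bd [288. 347.]
```

View pics/s12.png

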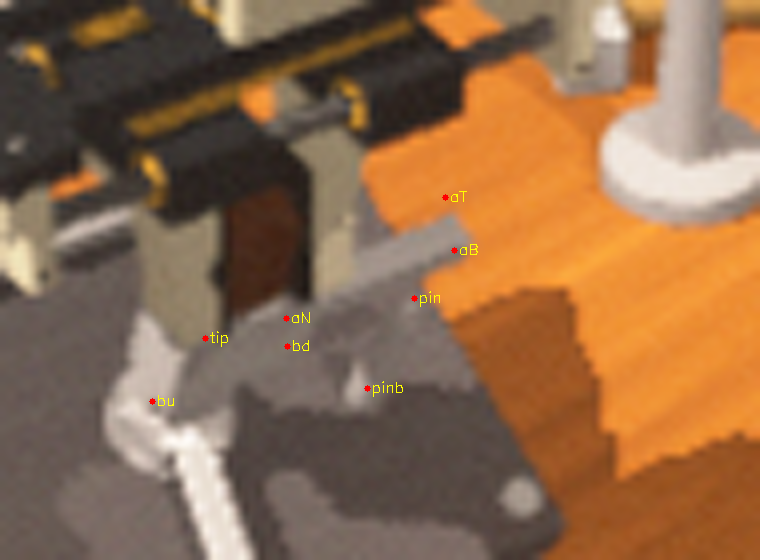

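```bash
python3 - <<'E'
from h import *
p,d=capture('side')
q=p[180:215,285:330].astype(float); q=np.clip((q-60)*2.0,0,255).astype(np.uint8)
cv2.imwrite('pics/s13.png',cv2.resize(q,None,fx=16,fy=16,interpolation=cv2.INTER_CUBIC))
p,d=capture('wrist');cv2.imwrite('pics/w13.png',cv2.resize(p[120:320,160:460],None,fx=2.6,fy=2.6,interpolation=cv2.INTER_CUBIC))
print(r.get_state()['moment'],r.get_state()['contact_force'])
E
```

```text
[-0.50239104 -0.31061534  0.01723998] [-0.03847596 -1.02979479  6.9172995 ]
```

View pics/s13.png

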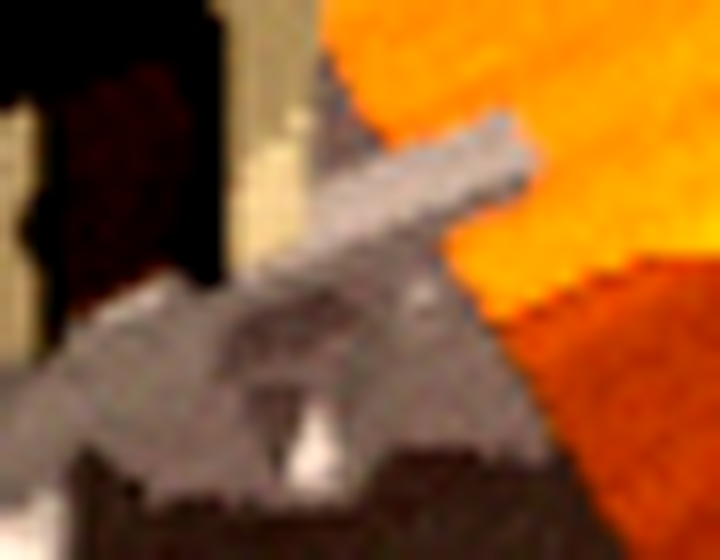

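View pics/w13.png

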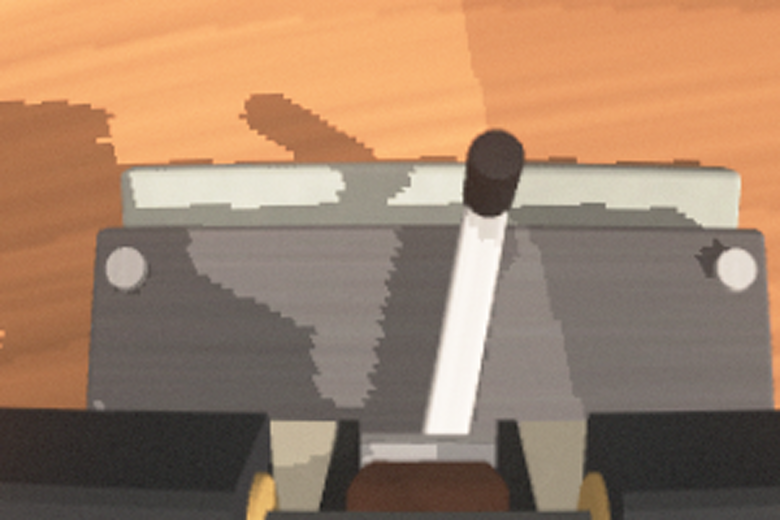

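```bash
python3 - <<'E'
from h import *
from scipy.spatial.transform import Rotation as Ro
s=r.get_state();c=calibration('wrist')
R=Ro.from_euler('xyz',s['eef_rot'],degrees=True).as_matrix();p0=s['tcp_pos']
g=np.array([0,0,-.0188])
for th in (14,18,22,26,30):
  for d in (0,4,8):
    t=np.radians(th);f=np.array([np.cos(t),0,np.sin(t)]);u=np.array([np.sin(t),0,-np.cos(t)])
    print(th,d,[((proj(c,p0+R@(g+f*a/1e3+u*(b+d)/1e3),True)[1]-100)*2).round(0) for a,b in [(8,12.5),(11,-25.5),(11,-59.5)]])
a=cv2.imread('pics/w9.png')[250:310,280:370];p,_=capture('wrist');b=p[250:310,280:370];cc=cv2.imread('pics/wrist10.png')[250:310,280:370]
cv2.imwrite('pics/cmp.png',cv2.resize(np.hstack([a,cc,b]),None,fx=2.9,fy=6,interpolation=cv2.INTER_CUBIC))
E
```

```text
14 0 [np.float64(413.0), np.float64(369.0), np.float64(352.0)]
14 4 [np.float64(418.0), np.float64(372.0), np.float64(354.0)]
14 8 [np.float64(422.0), np.float64(374.0), np.float64(356.0)]
18 0 [np.float64(409.0), np.float64(376.0), np.float64(366.0)]
18 4 [np.float64(411.0), np.float64(378.0), np.float64(367.0)]
18 8 [np.float64(414.0), np.float64(379.0), np.float64(368.0)]
22 0 [np.float64(404.0), np.float64(383.0), np.float64(380.0)]
22 4 [np.float64(405.0), np.float64(384.0), np.float64(381.0)]
22 8 [np.float64(406.0), np.float64(384.0), np.float64(381.0)]
26 0 [np.float64(399.0), np.float64(391.0), np.float64(395.0)]
26 4 [np.float64(399.0), np.float64(390.0), np.float64(394.0)]
26 8 [np.float64(398.0), np.float64(389.0), np.float64(394.0)]
30 0 [np.float64(395.0), np.float64(398.0), np.float64(409.0)]
30 4 [np.float64(393.0), np.float64(396.0), np.float64(408.0)]
30 8 [np.float64(391.0), np.float64(395.0), np.float64(407.0)]
```

View pics/cmp.png

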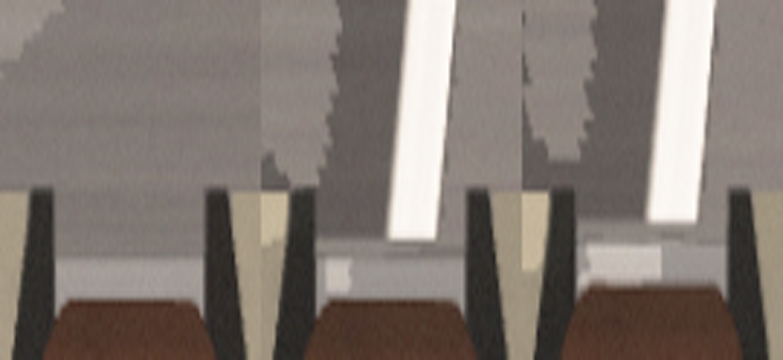

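```bash
python3 - <<'E'
from h import *
from scipy.spatial.transform import Rotation as Ro
from scipy.optimize import least_squares
s=r.get_state();c=calibration('wrist')
R=Ro.from_euler('xyz',s['eef_rot'],degrees=True).as_matrix();p0=s['tcp_pos']
g=np.array([0,0,-.0188])
def rows(th,e,d):
    t=np.radians(th);f=np.array([np.cos(t),0,np.sin(t)]);u=np.array([np.sin(t),0,-np.cos(t)])
    return np.array([(proj(c,p0+R@(g+f*(a+e)/1e3+u*(b+d)/1e3),True)[1]-100)*2 for a,b in [(11,-59.5),(11,-25.5),(8,-25.5),(8,12.5)]])
for th in (18,22,26): print(th,rows(th,0,0).round(0))
for o in ([380,385,400],[374,380,395]):
    q=least_squares(lambda v:rows(v[0],v[1],0)[:3]-o,[22,0]); print(q.x,q.fun)
E
```

```text
18 [366. 376. 389. 409.]
22 [381. 384. 396. 404.]
26 [395. 391. 403. 399.]
[20.5702908  -1.32912902] [ 0.00261487  1.39100931 -1.39609857]
[19.7001169 -0.479811 ] [ 0.00314852  1.38691947 -1.39283427]
```

The key's edges in the wrist view fit a tilt of only about 20.5°, so the flush press didn't fully turn it. The slot mouth therefore sits about 4 mm too far downhill. I'll retract, move the pivot uphill so the mouth straddles the ridge, and let the tang itself finish the tilt.

Call:
servo_tool --grip '[1,1,1,1,1,1]' --pt "0.0018 0 -0.0036" --pt "0.0018 0 -0.0036" --pt "-0.001 0 -0.005" --pt "-0.0022 0 -0.0056" --pt "-0.0022 0 -0.0056" --pt "-0.0022 0 -0.0056" --turn '[0,0,0,0,0,0]' --newtons 20

```text
time_s: 15.73
tcp_pos: [0.6026, 0.0439, 0.154]
eef_rot: [-180.0, -0.0, 171.0]
contact_force: [0.9, -0.6, -2.5]
gripper_width: 0.0239
```

```bash
cat >> h.py <<'E'
def st():
    s=r.get_state();print('t',round(s['time_s'],2),'pivot mm',(1e3*F.T@(s['tcp_pos']+[0,0,.0188]-C)).round(1),'Fface',(F.T@s['contact_force']).round(1),'w',round(s['gripper_width'],4))
E
python3 - <<'E'
from h import *
st()
p,d=capture('wrist');cv2.imwrite('pics/w14.png',cv2.resize(p[230:310,270:380],None,fx=7,fy=7,interpolation=cv2.INTER_CUBIC))
E
```

```text
t 15.73 pivot mm [  2.4  -0.4 110.5] Fface [-0.2 -0.5 -2.6] w 0.0239
```

View pics/w14.png

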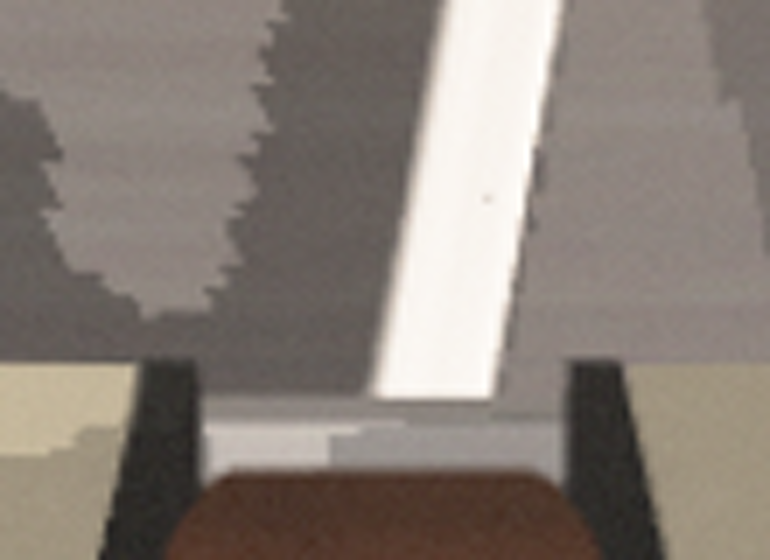

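Call:
servo_tool --grip '[1,1,1,1,1,1,1,1]' --pt "-0.0028 0 -0.0025" --pt "-0.0028 0 -0.0025" --pt "-0.0037 0 -0.0007" --pt "-0.0046 0 0.0011" --pt "-0.0055 0 0.0029" --pt "-0.0064 0 0.0047" --pt "-0.0064 0 0.0047" --pt "-0.0064 0 0.0047" --turn '[0,0,0,0,0,0,0,0]'

```text
time_s: 16.45
tcp_pos: [0.6089, 0.0428, 0.1494]
eef_rot: [-180.0, -0.0, 171.0]
contact_force: [0.8, 0.1, -2.6]
gripper_width: 0.0237
```

```bash
python3 -c "
from h import *
st()"
```

```text
t 16.45 pivot mm [  6.2  -0.4 103.6] Fface [-0.4  0.2 -2.6] w 0.0237
```

It's in: no contact force, with the mouth about 7 mm below the tip. Now I'll descend and bring the pivot back downhill so the tang tilts the key.

Call:
servo_tool --grip '[1,1,1,1,1,1,1]' --pt "0 0 0.0015" --pt "0 0 0.003" --pt "0 0 0.0045" --pt "0 0 0.006" --pt "0 0 0.0067" --pt "0 0 0.0067" --pt "0 0 0.0067" --turn '[0,0,0,0,0,0,0]'

```text
time_s: 17.03
tcp_pos: [0.6104, 0.0431, 0.1439]
eef_rot: [180.0, 0.2, 171.0]
contact_force: [4.5, -1.7, 2.4]
gripper_width: 0.0239
```

```bash
python3 -c "
from h import *
st()"
```

```text
t 17.03 pivot mm [ 5.  0. 98.] Fface [ 5.3 -1.   0.1] w 0.0239
```

Call:
servo_tool --grip '[1,1,1,1,1,1,1]' --pt "0.0006 0 0.0012" --pt "0.0012 0 0.0024" --pt "0.0018 0 0.0036" --pt "0.0024 0 0.0048" --pt "0.0027 0 0.0058" --pt "0.0027 0 0.0058" --pt "0.0027 0 0.0058" --turn '[0,0,0,0,0,0,0]'

```text
time_s: 17.62
tcp_pos: [0.6063, 0.0434, 0.137]
eef_rot: [-180.0, -0.0, 171.0]
contact_force: [4.8, -0.1, 2.1]
gripper_width: 0.0238
```

```bash
python3 -c "
from h import *
st()"
```

```text
t 17.62 pivot mm [-1.7 -0.3 93.7] Fface [ 5.2  0.6 -0.2] w 0.0238
```

Call:
servo_tool --grip '[1,1,1,1,1,1,1]' --pt "-0.0009 0 0.0018" --pt "-0.0018 0 0.0036" --pt "-0.0026 0 0.0054" --pt "-0.0035 0 0.0072" --pt "-0.0035 0 0.0072" --pt "-0.0035 0 0.0072" --pt "-0.0035 0 0.0072" --turn '[0,0,0,0,0,0,0]'

```text
time_s: 18.2
tcp_pos: [0.6099, 0.0427, 0.1295]
eef_rot: [-180.0, -0.0, 171.0]
contact_force: [6.3, -1.8, -1.1]
gripper_width: 0.024
```

```bash
python3 - <<'E'
from h import *
st()
p,d=capture('wrist');cv2.imwrite('pics/w15.png',cv2.resize(p[230:310,270:380],None,fx=7,fy=7,interpolation=cv2.INTER_CUBIC))
p,d=capture('side');cv2.imwrite('pics/s15.png',cv2.resize(p[160:250,250:350],None,fx=6,fy=6,interpolation=cv2.INTER_CUBIC))
E
```

```text
t 18.2 pivot mm [-1.7 -0.4 85.2] Fface [ 5.4 -0.8 -3.8] w 0.024
```

View pics/w15.png

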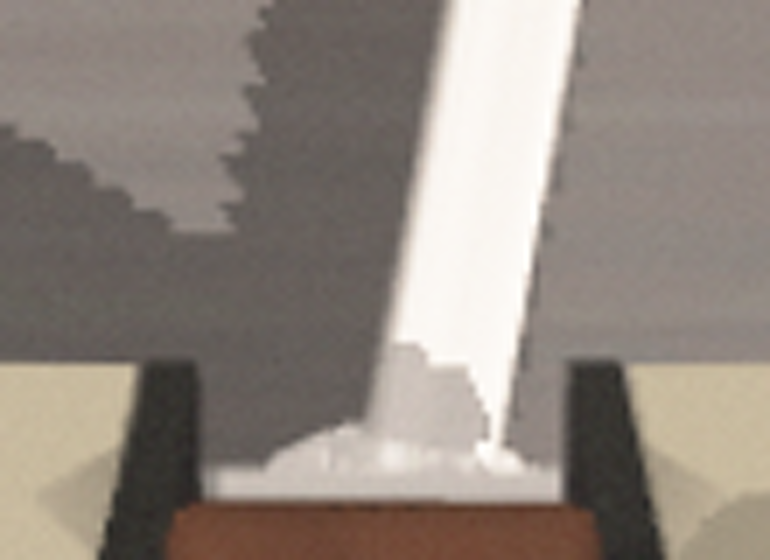

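View pics/s15.png

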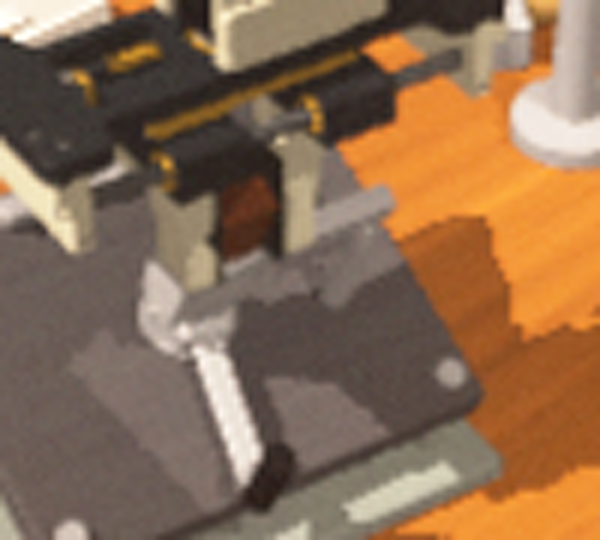

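Call:
servo_tool --grip '[1,1,1,1,1,1]' --pt "-0.0012 0 0.0004" --pt "-0.0017 0 0.0013" --pt "-0.0022 0 0.0022" --pt "-0.0026 0 0.003" --pt "-0.0026 0 0.003" --pt "-0.0026 0 0.003" --turn '[0,0,0,0,0,0]'

```text
time_s: 18.8
tcp_pos: [0.6117, 0.0422, 0.1263]
eef_rot: [-180.0, -0.1, 171.0]
contact_force: [1.4, -0.4, -3.1]
gripper_width: 0.0238
```

```bash
python3 -c "
from h import *
st()"
```

```text
t 18.8 pivot mm [-1.5 -0.6 81.6] Fface [-0.  -0.1 -3.5] w 0.0238
```

Call:
servo_tool --grip '[1,1,1,1,1,1]' --pt "-0.0004 0 0.0009" --pt "-0.0009 0 0.0018" --pt "-0.0013 0 0.0027" --pt "-0.0017 0 0.0036" --pt "-0.0017 0 0.0036" --pt "-0.0017 0 0.0036" --turn '[0,0,0,0,0,0]'

```text
time_s: 19.3
tcp_pos: [0.6121, 0.0421, 0.1259]
eef_rot: [-180.0, -0.1, 171.0]
contact_force: [-15.5, 2.9, 23.0]
gripper_width: 0.0239
```

```bash
python3 - <<'E'
from h import *
st()
p,d=capture('side');cv2.imwrite('pics/s16.png',cv2.resize(p[160:250,250:350],None,fx=6,fy=6,interpolation=cv2.INTER_CUBIC))
p,d=capture('wrist');cv2.imwrite('pics/w16.png',cv2.resize(p[230:310,270:380],None,fx=7,fy=7,interpolation=cv2.INTER_CUBIC))
E
```

```text
t 19.3 pivot mm [-1.2 -0.7 81. ] Fface [-4.1  0.4 27.6] w 0.0239
```

View pics/s16.png

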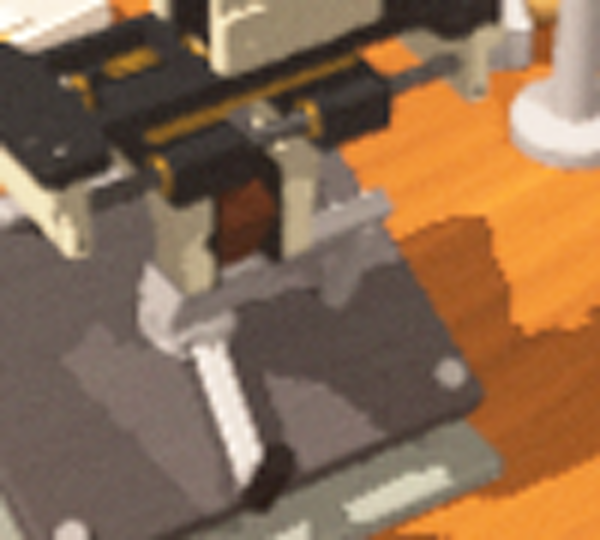

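View pics/w16.png

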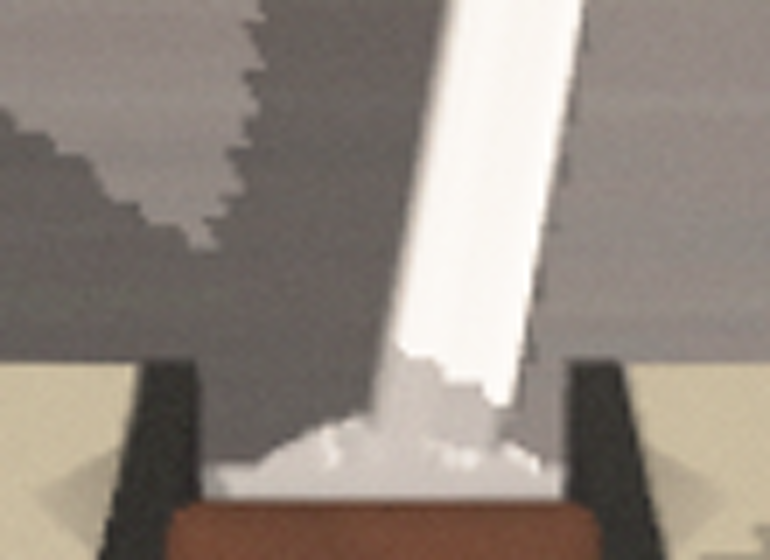

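Hard contact at 27 N with the pivot at 81 mm. The key slid up about 4 mm in the jaws during the earlier press, so this fits the underside being at 26 mm, fully seated. The pin tip shows in front of (downhill of) the arm. I'll release and inspect.

Call:
servo_tool --grip '[1,1,0,0,0,0]' --pt "0.0013 0 -0.0027" --pt "0.0013 0 -0.0027" --pt "0.0013 0 -0.0027" --pt "0.0013 0 -0.0027" --pt "0.0013 0 -0.0027" --pt "0.0013 0 -0.0027" --turn '[0,0,0,0,0,0]'

```text
time_s: 19.9
tcp_pos: [0.6128, 0.0422, 0.1258]
eef_rot: [-180.0, -0.0, 171.0]
contact_force: [0.3, -0.3, -0.1]
gripper_width: 0.0421
```

```bash
python3 -c "
from h import *
st()"
```

```text
t 19.9 pivot mm [-0.7 -0.4 80.6] Fface [ 0.3 -0.2 -0.3] w 0.0421
```

Call:
servo_tool --grip '[0,0,0,0,0,0,0,0]' --pt "0.005 0 -0.01" --pt "0.01 0 -0.04" --pt "0.01 0 -0.08" --pt "-0.02 0 -0.1" --pt "-0.05 0 -0.1" --pt "-0.06 0 -0.1" --pt "-0.06 0 -0.1" --pt "-0.06 0 -0.1" --turn '[0,0,0,0,0,0,0,0]'

```text
time_s: 20.57
tcp_pos: [0.6714, 0.0327, 0.2253]
eef_rot: [-180.0, -0.1, 170.9]
contact_force: [0.3, 0.2, -0.3]
gripper_width: 0.0439
```

```bash
python3 - <<'E'
from h import *
st()
c=calibration('wrist');p,d=capture('wrist');cv2.imwrite('pics/w17.png',p);np.save('pics/w17c.npy',c,allow_pickle=True)
x0,y0,k=190,80,3
q=cv2.resize(p[y0:y0+200,x0:x0+260],None,fx=k,fy=k,interpolation=cv2.INTER_CUBIC)
for n,l in dict(htA=(-8,12,98),htB=(-8,-12,98),htC=(8,12,98),aB=(-6,-82,47),aU=(6,-82,47),pin=(-15,-62,58),kn=(-83,18,48)).items():
    u=(proj(c,C+F@np.array(l)/1e3,True)-[x0,y0]+.5)*k;print(n,u.round());cv2.circle(q,tuple(int(a) for a in u),3,(0,0,255),-1)
cv2.imwrite('pics/w17c.png',q)
E
```

```text
t 20.57 pivot mm [ 96.3  -0.6 144. ] Fface [ 0.1  0.2 -0.4] w 0.0439
htA [471. 180.]
htB [351. 180.]
htC [473. 252.]
aB [ 82. 285.]
aU [ 78. 330.]
pin [152. 232.]
kn [476.  15.]
```

View pics/w17c.png

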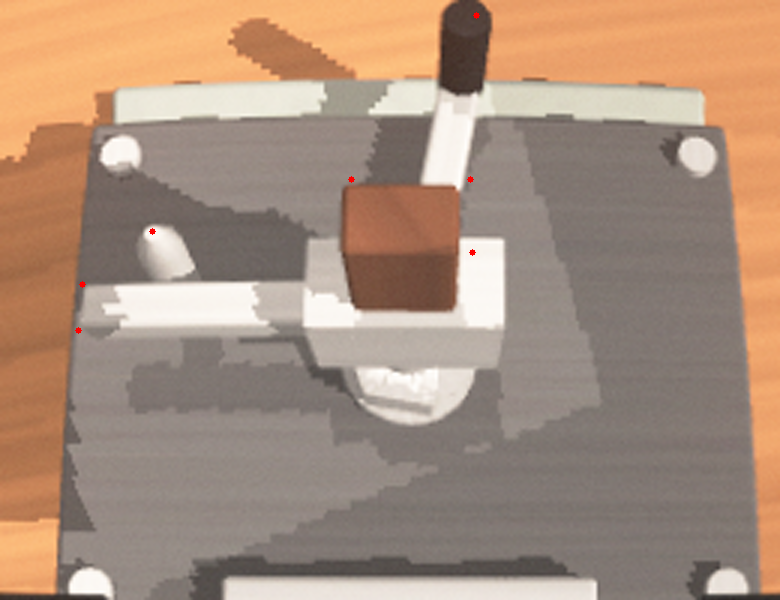

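The inspection shows the key seated. The arm (from crop (82,285) to (82,335)) matches the seated prediction and lies uphill of the pin (165,250). The knob top is at about (466,18). Next I'll grip the knob near its top and carry it along its arc. First, the numbers.

```bash
python3 - <<'E'
from h import *
c=np.load('pics/w17c.npy',allow_pickle=True).item();p=cv2.imread('pics/w17.png')
# knob top circle center by dark mask
m=(p.max(2)<75).astype(np.uint8);m[:, :320]=0;m[:,375:]=0;m[120:]=0
ys,xs=np.nonzero(m);print(xs.min(),xs.max(),ys.min(),ys.max())
Z=F[:,2]
for u,v in [(345.,85.5),(345.,87)]:
    o,d=ray(c,u,v,True);s=(.048-(o-C)@Z)/(d@Z);q=F.T@(o+s*d-C)*1e3;print(q.round(1),np.hypot(*q[:2]),np.degrees(np.arctan2(q[1],-q[0])))
cv2.imwrite('pics/k.png',cv2.resize(p[60:120,320:380],None,fx=8,fy=8,interpolation=cv2.INTER_CUBIC))
a=np.radians(10.5);P=C+F@np.array([-.085*np.cos(a),.085*np.sin(a),.036]);print(P);go(P+[0,0,.05],171);go(P,171)
E
```

```text
337 351 90 110
[-82.   15.3  48. ] 83.45234211913525 10.565703680827099
[-80.5  15.3  48. ] 81.9694001243718 10.732363141761159
[0.56104273 0.06651914 0.06811899]
t 20.62 trans [0.1139 0.016  0.1073] turn -0.001 rows>= 4.0
t 20.62 trans [0.1139 0.016  0.1573] turn -0.001 rows>= 5.0
```

View pics/k.png

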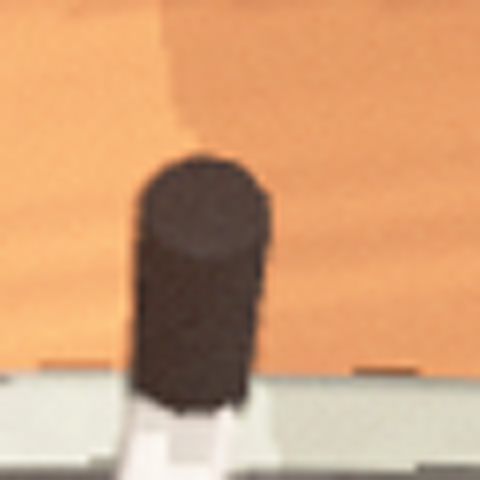

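With this yaw the gripper body would hit the key's handle during the swing. So I'll flip the tool 180°, which keeps the long body axis tangential, clear of the handle, and joint 6 in range. Then I'll push the knob with a loose cage.

```bash
cat >> h.py <<'E'
def knobtcp(a,off=.036,o=.006,R=.084):
    a=np.radians(a);h=np.array([np.cos(np.radians(-9)),np.sin(np.radians(-9)),0]);Y=F[:,1]
    return C+F@np.array([-R*np.cos(a),R*np.sin(a),off])+o*(-np.cos(a)*h+np.sin(a)*Y)
E
python3 -c "
from h import *
P=knobtcp(10.5);print(P);go(P+[0,0,.065],-19.5)"
```

```text
[0.55623123 0.06820374 0.06855002]
t 20.62 trans [0.1189 0.0169 0.0919] turn -2.959 rows>= 24.0
```

Call:
servo_tool --grip '[0,0,0,0,0,0.2,0.2,0.2,0.2,0.2]' --pt "0.04 0.017 0" --pt "0.08 0.017 0" --pt "0.119 0.017 0.01" --pt "0.119 0.017 0.04" --pt "0.119 0.017 0.07" --pt "0.119 0.017 0.085" --pt "0.119 0.017 0.092" --pt "0.119 0.017 0.092" --pt "0.119 0.017 0.092" --pt "0.119 0.017 0.092" --turn '[-0.12,-0.24,-0.36,-0.48,-0.6,-0.72,-0.84,-0.96,-1.08,-1.2]'

```text
time_s: 21.45
tcp_pos: [0.5558, 0.0682, 0.134]
eef_rot: [180.0, -0.0, -119.9]
contact_force: [0.6, -0.3, 0.4]
gripper_width: 0.0349
```

Call:
servo_tool --grip '[0.2,0.2,0.2,0.2,0.2,0.2,0.2,0.2,0.2,0.2]' --pt "0 0 0" --pt "0 0 0" --pt "0 0 0" --pt "0 0 0" --pt "0 0 0" --pt "0 0 0" --pt "0 0 0" --pt "0 0 0" --pt "0 0 0" --pt "0 0 0" --turn '[-0.12,-0.24,-0.36,-0.48,-0.6,-0.72,-0.84,-0.96,-1.08,-1.2]'

```text
time_s: 22.28
tcp_pos: [0.5559, 0.0683, 0.1343]
eef_rot: [180.0, 0.0, -51.1]
contact_force: [0.6, -0.1, -0.4]
gripper_width: 0.0352
```

```bash
python3 -c "
from h import *
s=r.get_state();print(s['tcp_pos'],s['joints'],s['eef_rot'],s['gripper_width'])
P=knobtcp(10.5);go(P+[0,0,.065],-19.5)"
```

```text
[0.55587775 0.0682508  0.13427609] [ 2.70235058e+01  1.43409635e+01 -2.11751143e+01 -6.10489604e-03
 -5.45067457e+01  1.18504727e+01] [ 1.79978683e+02  9.55020108e-03 -5.11295687e+01] 0.03518642416965354
t 22.28 trans [ 0.0003 -0.0002  0.0007] turn -0.552 rows>= 5.0
```

Call:
servo_tool --grip '[0.2,0.2,0.2,0.2,0.2,0.2]' --pt "0 0 0" --pt "0 0 0" --pt "0 0 0" --pt "0 0 0" --pt "0 0 0.02" --pt "0 0 0.03" --turn '[-0.12,-0.24,-0.36,-0.48,-0.552,-0.552]'

```text
time_s: 22.78
tcp_pos: [0.5557, 0.0683, 0.1033]
eef_rot: [-180.0, 0.0, -19.7]
contact_force: [-1.2, -0.2, -1.1]
gripper_width: 0.0352
```

```bash
python3 - <<'E'
from h import *
s=r.get_state();print(s['tcp_pos'],s['eef_rot'],s['gripper_width'])
go(knobtcp(10.5),-19.5)
for n in('side','top'):
    p,d=capture(n)
    q=cv2.resize(p[140:280,220:360],None,fx=4,fy=4,interpolation=cv2.INTER_CUBIC);cv2.imwrite(f'pics/{n}18.png',q)
p,d=capture('wrist');cv2.imwrite('pics/w18.png',p)
E
```

```text
[0.55567195 0.06828111 0.10333571] [-1.79994995e+02  3.38600040e-02 -1.96761326e+01] 0.035172970848665164
t 22.78 trans [ 0.0006 -0.0001  0.0348] turn -0.003 rows>= 1.0
```

View pics/side18.png

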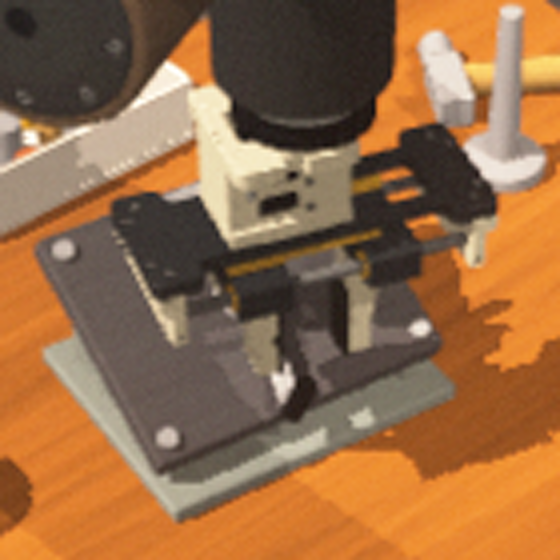

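View pics/w18.png

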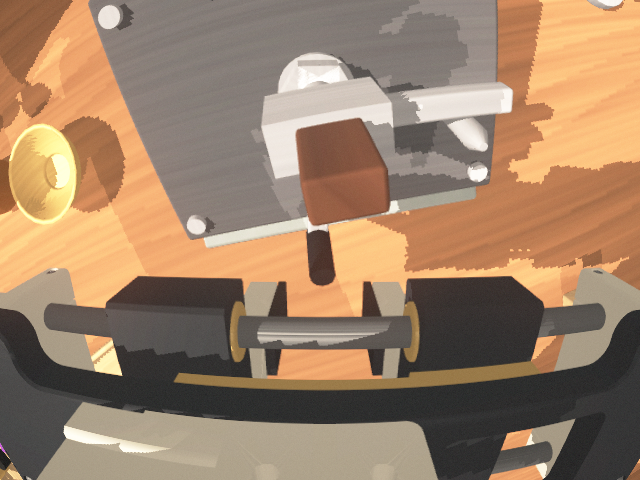

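The knob sits centred between the jaws at (320,265), and the handle clears the rails. I'll lower the tool.

Call:
servo_tool --grip '[0.2,0.2,0.2,0.2,0.2,0.2]' --pt "0 0 0.01" --pt "0 0 0.02" --pt "0 0 0.028" --pt "0 0 0.034" --pt "0 0 0.034" --pt "0 0 0.034" --turn '[0,0,0,0,0,0]'

```text
time_s: 23.43
tcp_pos: [0.557, 0.0681, 0.0696]
eef_rot: [179.9, 0.0, -19.9]
contact_force: [-0.1, 0.4, 0.2]
gripper_width: 0.0351
```

```bash
python3 - <<'E'
from h import *
s=r.get_state();print(s['tcp_pos'],s['eef_rot'],s['gripper_width'],s['contact_force'])
p,d=capture('wrist');cv2.imwrite('pics/w19.png',p)
y0=np.radians(s['eef_rot'][2]);x=np.array([np.cos(y0),np.sin(y0)]);yy=np.array([np.sin(y0),-np.cos(y0)])
b=knobtcp(10.5)
for a in range(14,112,4):
    d=knobtcp(a)-b; print(a,np.round([d[:2]@x,d[:2]@yy,-d[2]],4).tolist(),round(np.radians(min(a,92)-10.5),3))
E
```

```text
[0.55695671 0.06814308 0.06957685] [ 1.79946135e+02  4.26904143e-02 -1.98812504e+01] 0.03510927271173195 [-0.06535572  0.41856225  0.16661445]
14 [0.0, -0.0055, -0.0005] 0.061
18 [0.0004, -0.0117, -0.0012] 0.131
22 [0.0012, -0.0179, -0.0021] 0.201
26 [0.0024, -0.0239, -0.0031] 0.271
30 [0.004, -0.0299, -0.0043] 0.34
34 [0.0059, -0.0357, -0.0057] 0.41
38 [0.0083, -0.0413, -0.0072] 0.48
42 [0.0109, -0.0467, -0.0088] 0.55
46 [0.014, -0.0519, -0.0106] 0.62
50 [0.0173, -0.0568, -0.0125] 0.689
54 [0.021, -0.0615, -0.0146] 0.759
58 [0.025, -0.0658, -0.0167] 0.829
62 [0.0292, -0.0698, -0.0189] 0.899
66 [0.0337, -0.0735, -0.0212] 0.969
70 [0.0385, -0.0768, -0.0236] 1.038
74 [0.0434, -0.0797, -0.0261] 1.108
78 [0.0485, -0.0823, -0.0286] 1.178
82 [0.0538, -0.0844, -0.0311] 1.248
86 [0.0593, -0.0861, -0.0336] 1.318
90 [0.0648, -0.0874, -0.0362] 1.388
94 [0.0704, -0.0883, -0.0388] 1.422
98 [0.0761, -0.0887, -0.0413] 1.422
102 [0.0818, -0.0887, -0.0439] 1.422
106 [0.0875, -0.0882, -0.0464] 1.422
110 [0.0932, -0.0873, -0.0488] 1.422
```

View pics/w19.png

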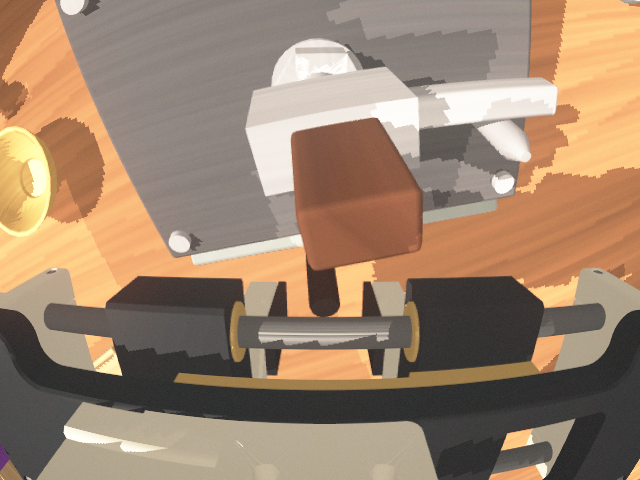

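Call:
servo_tool --grip '[0.2,0.2,0.2,0.2,0.2,0.2,0.2,0.2,0.2,0.2]' --pt "0 -0.0055 -0.0005" --pt "0.0004 -0.0117 -0.0012" --pt "0.0012 -0.0179 -0.0021" --pt "0.0024 -0.0239 -0.0031" --pt "0.004 -0.0299 -0.0043" --pt "0.0059 -0.0357 -0.0057" --pt "0.0083 -0.0413 -0.0072" --pt "0.0109 -0.0467 -0.0088" --pt "0.0109 -0.0467 -0.0088" --pt "0.0109 -0.0467 -0.0088" --turn '[0.061,0.131,0.201,0.271,0.34,0.41,0.48,0.55,0.55,0.55]'

```text
time_s: 24.32
tcp_pos: [0.5832, 0.1086, 0.079]
eef_rot: [-180.0, 0.0, -51.3]
contact_force: [-2.0, -0.4, -0.2]
gripper_width: 0.035
```

```bash
python3 - <<'E'
from h import *
s=r.get_state();print(s['tcp_pos'],s['eef_rot'],s['gripper_width'],s['contact_force'],knobtcp(42))
p,d=capture('wrist');cv2.imwrite('pics/w20.png',p)
p,d=capture('top');cv2.imwrite('pics/t20.png',cv2.resize(p[110:240,250:400],None,fx=4,fy=4,interpolation=cv2.INTER_CUBIC))
E
```

```text
[0.58318021 0.10859059 0.07898042] [-1.79998476e+02  9.74766017e-03 -5.12653800e+01] 0.034998079963620275 [-1.95799391 -0.36028256 -0.16166291] [0.58241401 0.10842358 0.07739163]
```

View pics/w20.png

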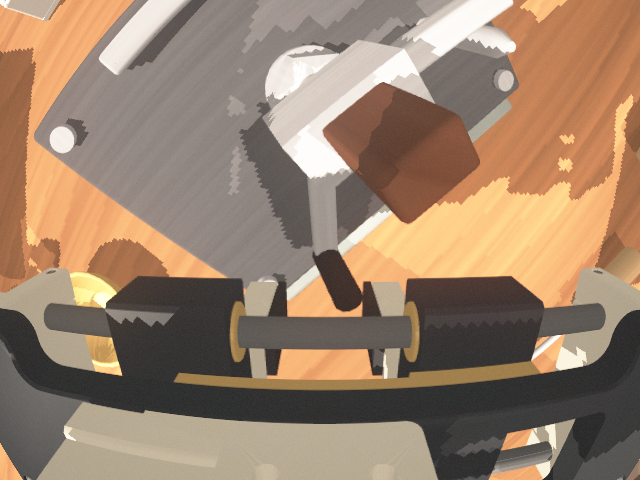

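The lever follows, with the knob against the right jaw, and the key hasn't moved. Continuing.

```bash
cat >> h.py <<'E'
def arc(a0,yaw,L_,amaxturn=92,**k):
    y0=np.radians(yaw);x=np.array([np.cos(y0),np.sin(y0)]);yy=np.array([np.sin(y0),-np.cos(y0)]);b=knobtcp(a0,**k)
    for a in L_:
        d=knobtcp(a,**k)-b; print(a,np.round([d[:2]@x,d[:2]@yy,-d[2]],4).tolist(),round(np.radians(min(a,amaxturn)-min(a0,amaxturn)),3))
E
python3 -c "
from h import *
arc(42,-51.1,range(46,84,4))"
```

```text
46 [-0.0001, -0.006, -0.0018] 0.07
50 [0.0002, -0.012, -0.0037] 0.14
54 [0.001, -0.0178, -0.0057] 0.209
58 [0.0021, -0.0236, -0.0079] 0.279
62 [0.0036, -0.0292, -0.0101] 0.349
66 [0.0056, -0.0347, -0.0124] 0.419
70 [0.0079, -0.04, -0.0148] 0.489
74 [0.0106, -0.0451, -0.0172] 0.559
78 [0.0137, -0.0499, -0.0197] 0.628
82 [0.0171, -0.0544, -0.0222] 0.698
```

Call:
servo_tool --grip '[0.2,0.2,0.2,0.2,0.2,0.2,0.2,0.2,0.2,0.2]' --pt "0 -0.006 -0.0018" --pt "0.0002 -0.012 -0.0037" --pt "0.001 -0.0178 -0.0057" --pt "0.0021 -0.0236 -0.0079" --pt "0.0036 -0.0292 -0.0101" --pt "0.0056 -0.0347 -0.0124" --pt "0.0079 -0.04 -0.0148" --pt "0.0106 -0.0451 -0.0172" --pt "0.0106 -0.0451 -0.0172" --pt "0.0106 -0.0451 -0.0172" --turn '[0.07,0.14,0.209,0.279,0.349,0.419,0.489,0.559,0.559,0.559]'

```text
time_s: 25.25
tcp_pos: [0.6251, 0.1282, 0.0961]
eef_rot: [-180.0, 0.0, -83.2]
contact_force: [-0.8, -0.1, -0.6]
gripper_width: 0.0351
```

```bash
python3 - <<'E'
from h import *
s=r.get_state();print(s['tcp_pos'],s['eef_rot'],s['joints'],s['contact_force'],knobtcp(74))
p,d=capture('wrist');cv2.imwrite('pics/w21.png',p)
arc(74,-83.1,range(77,122,3))
E
```

```text
[0.62507235 0.12823708 0.09608512] [-1.79991195e+02  5.31101717e-03 -8.32469824e+01] [ 2.90853937e+01  2.32190972e+01 -1.35553006e+01 -1.95630408e-03
 -5.32154392e+01 -2.23312051e+01] [-0.7591644  -0.14026241 -0.63501942] [0.62415912 0.12843133 0.09460674]
77 [-0.0, -0.0043, -0.0019] 0.052
80 [0.0002, -0.0086, -0.0038] 0.105
83 [0.0007, -0.0128, -0.0057] 0.157
86 [0.0015, -0.017, -0.0076] 0.209
89 [0.0024, -0.0212, -0.0095] 0.262
92 [0.0036, -0.0253, -0.0114] 0.314
95 [0.0051, -0.0293, -0.0134] 0.314
98 [0.0068, -0.0332, -0.0153] 0.314
101 [0.0087, -0.0371, -0.0172] 0.314
104 [0.0108, -0.0408, -0.0191] 0.314
107 [0.0131, -0.0444, -0.0209] 0.314
110 [0.0157, -0.0479, -0.0227] 0.314
113 [0.0184, -0.0512, -0.0245] 0.314
116 [0.0213, -0.0544, -0.0263] 0.314
119 [0.0245, -0.0575, -0.028] 0.314
```

View pics/w21.png

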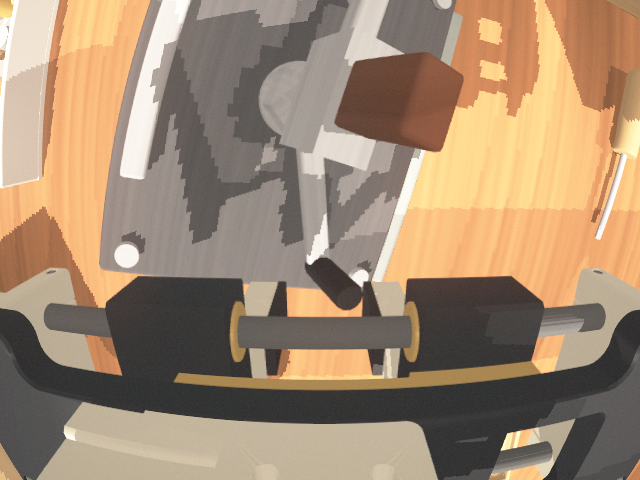

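Call:
servo_tool --grip '[0.2,0.2,0.2,0.2,0.2,0.2,0.2,0.2]' --pt "0 -0.0043 -0.0019" --pt "0.0002 -0.0086 -0.0038" --pt "0.0007 -0.0128 -0.0057" --pt "0.0015 -0.017 -0.0076" --pt "0.0024 -0.0212 -0.0095" --pt "0.0036 -0.0253 -0.0114" --pt "0.0036 -0.0253 -0.0114" --pt "0.0036 -0.0253 -0.0114" --turn '[0.052,0.105,0.157,0.209,0.262,0.314,0.314,0.314]'

```text
time_s: 25.97
tcp_pos: [0.6504, 0.1275, 0.1075]
eef_rot: [180.0, -0.0, -101.2]
contact_force: [-1.4, -1.2, 0.3]
gripper_width: 0.035
```

```bash
python3 - <<'E'
from h import *
s=r.get_state();print(s['tcp_pos'],s['eef_rot'],s['contact_force'],knobtcp(92))
p,d=capture('wrist');cv2.imwrite('pics/w22.png',p)
arc(92,-101.1,range(94,122,2))
E
```

```text
[0.65037551 0.12751149 0.10748968] [ 1.79996150e+02 -5.15004028e-04 -1.01236576e+02] [-1.39041964 -1.18719219  0.28877831] [0.6496927  0.12786161 0.1060417 ]
94 [0.0001, -0.0028, -0.0013] 0.0
96 [0.0002, -0.0057, -0.0026] 0.0
98 [0.0005, -0.0085, -0.0038] 0.0
100 [0.0009, -0.0113, -0.0051] 0.0
102 [0.0014, -0.0142, -0.0064] 0.0
104 [0.002, -0.017, -0.0076] 0.0
106 [0.0027, -0.0197, -0.0089] 0.0
108 [0.0035, -0.0225, -0.0101] 0.0
110 [0.0045, -0.0252, -0.0113] 0.0
112 [0.0055, -0.0279, -0.0125] 0.0
114 [0.0066, -0.0306, -0.0137] 0.0
116 [0.0078, -0.0332, -0.0149] 0.0
118 [0.0092, -0.0358, -0.016] 0.0
120 [0.0106, -0.0383, -0.0171] 0.0
```

View pics/w22.png

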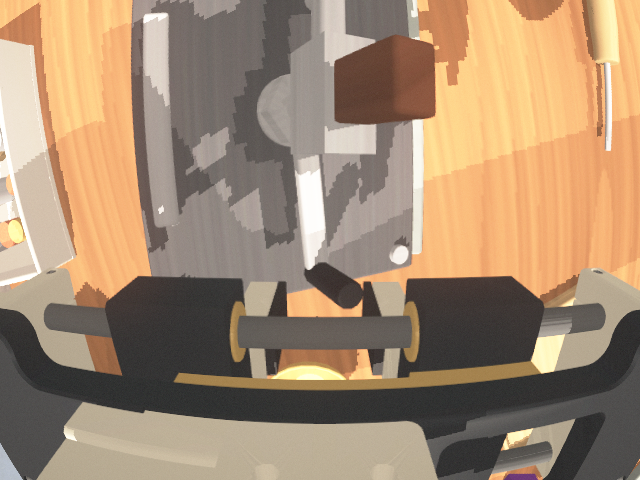

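Call:
servo_tool --grip '[0.2,0.2,0.2,0.2,0.2,0.2]' --pt "0.0001 -0.0028 -0.0013" --pt "0.0002 -0.0057 -0.0026" --pt "0.0005 -0.0085 -0.0038" --pt "0.0009 -0.0113 -0.0051" --pt "0.0009 -0.0113 -0.0051" --pt "0.0009 -0.0113 -0.0051" --turn '[0,0,0,0,0,0]'

```text
time_s: 26.52
tcp_pos: [0.6616, 0.1255, 0.1127]
eef_rot: [180.0, 0.1, -101.4]
contact_force: [-4.6, 4.9, 0.9]
gripper_width: 0.0353
```

```bash
python3 - <<'E'
from h import *
s=r.get_state();print(s['tcp_pos'],s['contact_force'],knobtcp(100))
E
```

```text
[0.66156602 0.12548216 0.11266242] [-4.61930507  4.89935358  0.88740195] [0.66065601 0.12479635 0.11115086]
```

Call:
servo_tool --grip '[0.2,0.2,0.2,0.2]' --pt "-0.0005 -0.0015 -0.0005" --pt "-0.0005 -0.003 -0.001" --pt "-0.0005 -0.003 -0.001" --pt "-0.0005 -0.003 -0.001" --turn '[0,0,0,0]'

```text
time_s: 26.85
tcp_pos: [0.6629, 0.1254, 0.1129]
eef_rot: [179.8, 0.0, -101.4]
contact_force: [-8.9, 5.5, 1.4]
gripper_width: 0.0349
```

```bash
python3 - <<'E'
from h import *
s=r.get_state();print(s['tcp_pos'],s['contact_force'])
p,d=capture('wrist');cv2.imwrite('pics/w23.png',p)
E
```

```text
[0.66291107 0.12538159 0.11294667] [-8.90441952  5.48970522  1.36165133]
```

View pics/w23.png

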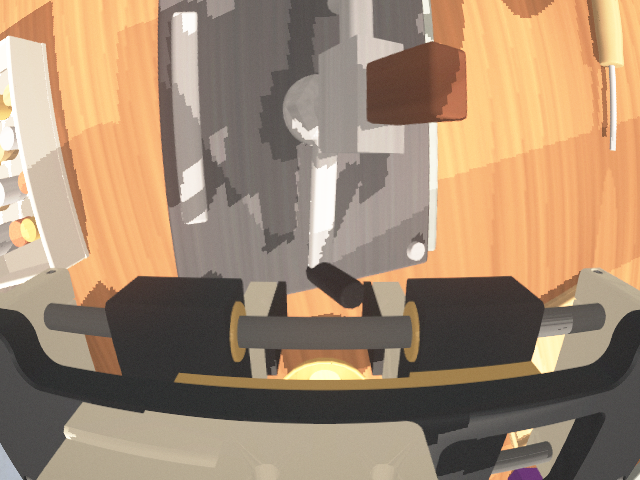

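Call:
servo_tool --grip '[0.2,0.2,0.2,0.2]' --pt "0 -0.0015 -0.0005" --pt "0 -0.003 -0.001" --pt "0 -0.003 -0.001" --pt "0 -0.003 -0.001" --turn '[0,0,0,0]'

```text
time_s: 27.23
tcp_pos: [0.6642, 0.1251, 0.1133]
eef_rot: [179.6, -0.0, -101.4]
contact_force: [-14.0, 8.5, 1.3]
gripper_width: 0.035
```

```bash
python3 - <<'E'
from h import *
s=r.get_state();print(s['tcp_pos'],s['contact_force'],s['moment'])
c=calibration('wrist');p,d=capture('wrist');cv2.imwrite('pics/w24.png',p)
# knob: front circle centre approx, ray to 48 plane
cv2.imwrite('pics/w24c.png',cv2.resize(p[220:320,270:390],None,fx=6,fy=6,interpolation=cv2.INTER_CUBIC));np.save('pics/w24cal.npy',c,allow_pickle=True)
E
```

```text
[0.664191   0.1250957  0.11326719] [-14.04146835   8.45060142   1.28526706] [ 3.30056648  5.3583912  -0.23253097]
```

View pics/w24c.png

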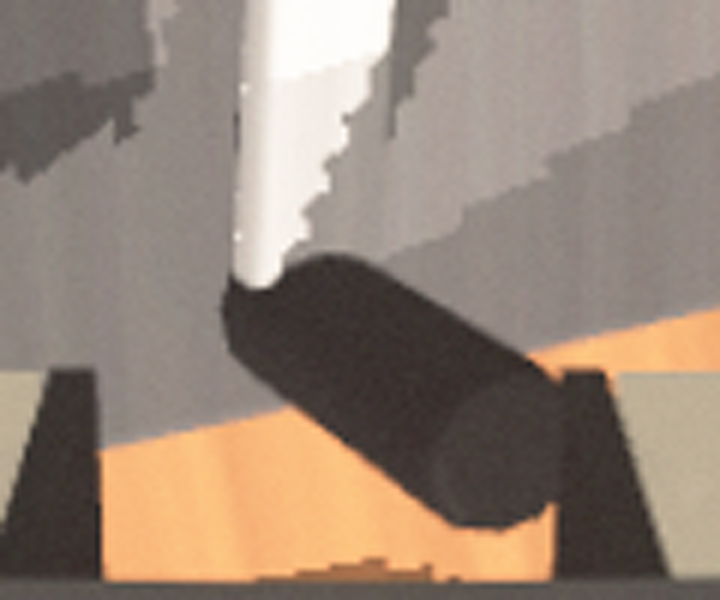

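```bash
python3 - <<'E'
from h import *
c=np.load('pics/w24cal.npy',allow_pickle=True).item();Z=F[:,2]
o,d=ray(c,270+503/6-.4,220+450/6-.4,True);s=(.048-(o-C)@Z)/(d@Z);q=F.T@(o+s*d-C)*1e3;print(q.round(1),np.hypot(*q[:2]),np.degrees(np.arctan2(q[1],-q[0])))
E
```

```text
[10.4 83.5 48. ] 84.12270114702707 97.10075192252557
```

The lever is at 97°, which is 90° plus the screw's roughly 0.12 rad of play on the key. It stands firm at 14 N (1.2 N m), so the nut is hard up. I'll back off and lift away.

Call:
servo_tool --grip '[0.2,0.2,0.2,0.2,0.2,0.2,0.2,0.2]' --pt "0 0.006 0.001" --pt "0 0.012 0.001" --pt "0 0.012 0.001" --pt "0 0.012 -0.02" --pt "0 0.012 -0.06" --pt "0 0.012 -0.1" --pt "0 0.012 -0.1" --pt "0 0.012 -0.1" --turn '[0,0,0,0,0,0,0,0]'

```text
time_s: 27.95
tcp_pos: [0.6583, 0.1265, 0.2189]
eef_rot: [-179.6, 0.2, -101.4]
contact_force: [-0.3, -0.5, -1.0]
gripper_width: 0.0349
```

```bash
python3 - <<'E'
from h import *
s=r.get_state();print(s['tcp_pos'],s['contact_force'],s['joints'])
c=calibration('wrist');p,d=capture('wrist');cv2.imwrite('pics/w25.png',p);np.save('pics/w25c.npy',c,allow_pickle=True)
go((.606,.044,.23),-9)
E
```

```text
[0.65828023 0.12654403 0.21891061] [-0.31081847 -0.49220516 -0.99903946] [ 27.55200643  20.09312601  -1.03371372   0.08103238 -68.42694441
 -38.96973358]
t 28.0 trans [ 0.0907  0.0336 -0.0136] turn -1.613 rows>= 13.0
```

View pics/w25.png

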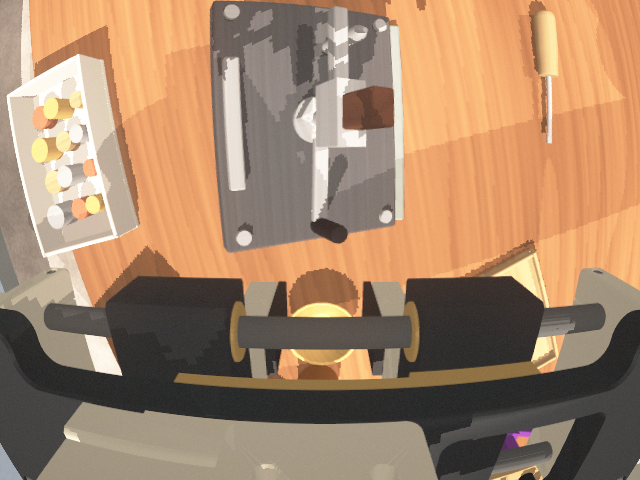

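```bash
python3 - <<'E'
from h import *
P=C+F@np.array([-.0008,-.0015,.0845])-[0,0,.0188];print(P);go(P+[0,0,.08],168)
c=np.load('pics/w25c.npy',allow_pickle=True).item()
for n,l in dict(ht=(0,0,98),h1=(-8,-12,98),h2=(-8,12,98),h3=(8,12,98)).items(): print(n,proj(c,C+F@np.array(l)/1e3,True).round(1))
p=cv2.imread('pics/w25.png');cv2.imwrite('pics/w25c.png',cv2.resize(p[10:170,290:410],None,fx=5,fy=3.75*1,interpolation=cv2.INTER_CUBIC))
E
```

```text
[0.61086886 0.04142565 0.1291974 ]
t 28.0 trans [0.0923 0.0284 0.0072] turn 1.581 rows>= 13.0
ht [385.1 110. ]
h1 [395.5  90.5]
h2 [396.8 130.4]
h3 [374.2 130.4]
```

Call:
servo_tool --grip '[-0.1,-0.1,-0.1,-0.1,-0.1,-0.1,-0.1,-0.1,-0.1,-0.1]' --pt "0.03 0.011 -0.005" --pt "0.06 0.022 -0.01" --pt "0.0907 0.034 -0.014" --pt "0.0907 0.034 -0.014" --pt "0.0907 0.034 -0.014" --pt "0.0907 0.034 -0.014" --pt "0.0907 0.034 -0.014" --pt "0.0907 0.034 -0.014" --pt "0.0907 0.034 -0.014" --pt "0.0907 0.034 -0.014" --turn '[0.12,0.24,0.36,0.48,0.6,0.72,0.84,0.96,1.08,1.2]'

```text
time_s: 28.83
tcp_pos: [0.6043, 0.0436, 0.2274]
eef_rot: [-180.0, -0.1, -170.5]
contact_force: [0.8, 0.0, 0.3]
gripper_width: 0.0478
```

```bash
python3 - <<'E'
from h import *
P=C+F@np.array([-.0008,-.0015,.0845])-[0,0,.0188];go(P+[.0,0,.08],168)
E
```

```text
t 28.83 trans [-0.0061 -0.0033  0.0182] turn 0.375 rows>= 4.0
```

View pics/w25c.png

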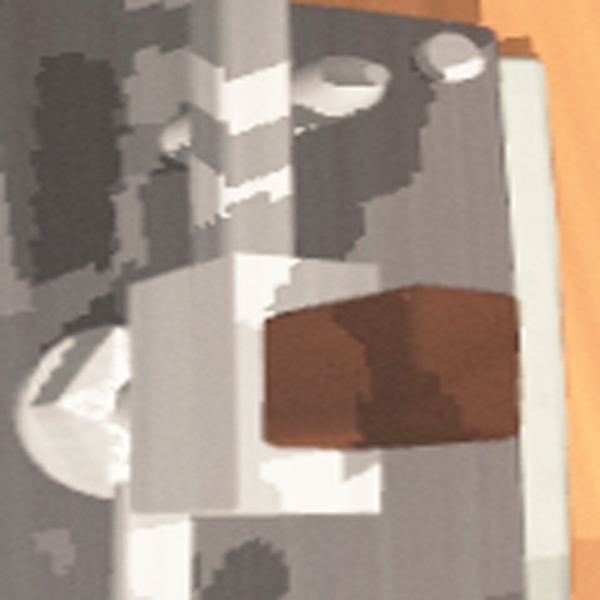

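Call:
servo_tool --grip '[-0.1,-0.1,-0.1,-0.1,-0.1,-0.1,-0.1]' --pt "-0.006 -0.003 0" --pt "-0.006 -0.003 0" --pt "-0.006 -0.003 0.01" --pt "-0.006 -0.003 0.03" --pt "-0.006 -0.003 0.05" --pt "-0.006 -0.003 0.06" --pt "-0.006 -0.003 0.06" --turn '[0.12,0.24,0.36,0.375,0.375,0.375,0.375]'

```text
time_s: 29.42
tcp_pos: [0.6092, 0.0415, 0.1652]
eef_rot: [-179.8, -0.3, 168.3]
contact_force: [1.0, 0.2, 0.6]
gripper_width: 0.0484
```

```bash
python3 - <<'E'
from h import *
P=C+F@np.array([-.0008,-.0015,.0845])-[0,0,.0188];go(P,168);st()
p,d=capture('wrist');cv2.imwrite('pics/w26.png',cv2.resize(p[200:400,220:430],None,fx=3.5,fy=3,interpolation=cv2.INTER_CUBIC))
E
```

```text
t 29.42 trans [-0.0016  0.0003  0.036 ] turn 0.006 rows>= 1.0
t 29.42 pivot mm [ 13.5  -1.7 117.5] Fface [1.1 0.3 0.1] w 0.0484
```

View pics/w26.png

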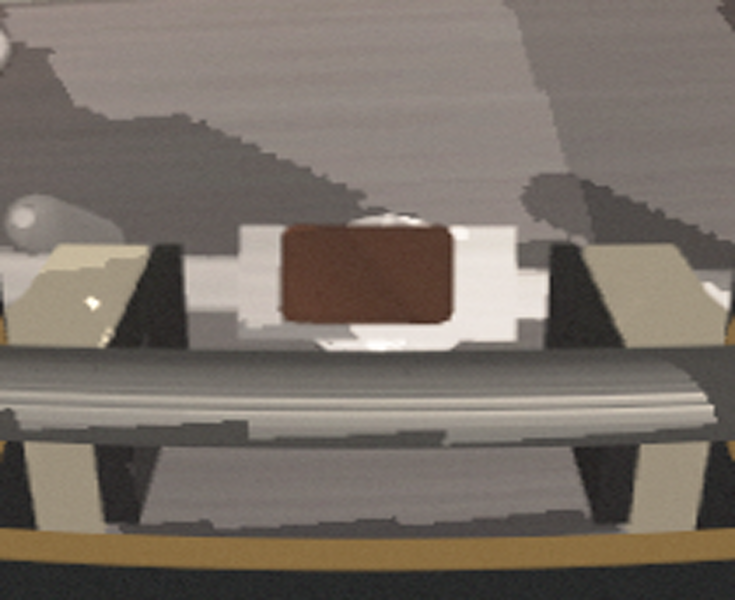

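Handle centred between the jaws and square to them. Lowering and gripping.

Call:
servo_tool --grip '[-0.1,-0.1,-0.1,-0.1,-0.1,1,1,1,1,1]' --pt "-0.0015 0 0.012" --pt "-0.0015 0 0.024" --pt "-0.0015 0 0.032" --pt "-0.0015 0 0.036" --pt "-0.0015 0 0.036" --pt "-0.0015 0 0.036" --pt "-0.0015 0 0.036" --pt "-0.0015 0 0.036" --pt "-0.0015 0 0.036" --pt "-0.0015 0 0.036" --turn '[0,0,0,0,0,0,0,0,0,0]' --newtons 30

```text
time_s: 30.3
tcp_pos: [0.6126, 0.0419, 0.1331]
eef_rot: [180.0, 0.0, 168.4]
contact_force: [-0.5, -0.9, 1.9]
gripper_width: 0.0235
```

Call:
servo_tool --grip '[1,1,1,1]' --pt "0 0 0" --pt "0 0 0" --pt "0 0 0" --pt "0 0 0" --turn '[0,0,0,0]'

```text
time_s: 30.63
tcp_pos: [0.6126, 0.0419, 0.133]
eef_rot: [180.0, 0.0, 168.4]
contact_force: [-1.9, -0.0, 4.1]
gripper_width: 0.0243
```

```bash
python3 -c "
from h import *
st()"
```

```text
t 30.63 pivot mm [ 2.4 -0.8 87.2] Fface [ 0.1 -0.3  4.5] w 0.0243
```

Call:
servo_tool --grip '[1,1,1,1,1,1,1,1,1,1]' --pt "0.0009 0 -0.0018" --pt "0.0026 0 -0.0054" --pt "0.0044 0 -0.009" --pt "0.007 0 -0.0144" --pt "0.0096 0 -0.0198" --pt "0.0123 0 -0.0252" --pt "0.0149 0 -0.0306" --pt "0.0175 0 -0.036" --pt "0.0202 0 -0.0414" --pt "0.0202 0 -0.0414" --turn '[0,0,0,0,0,0,0,0,0,0]'

```text
time_s: 31.47
tcp_pos: [0.5926, 0.0462, 0.1756]
eef_rot: [180.0, 0.1, 168.4]
contact_force: [0.2, 0.6, -1.7]
gripper_width: 0.0241
```

```bash
python3 - <<'E'
from h import *
st()
p,d=capture('wrist');cv2.imwrite('pics/w27.png',p)
p,d=capture('side');cv2.imwrite('pics/s27.png',cv2.resize(p[130:280,210:370],None,fx=4,fy=4,interpolation=cv2.INTER_CUBIC))
E
```

```text
t 31.47 pivot mm [  2.7   0.3 134.4] Fface [-0.6  0.6 -1.6] w 0.0241
```

View pics/s27.png

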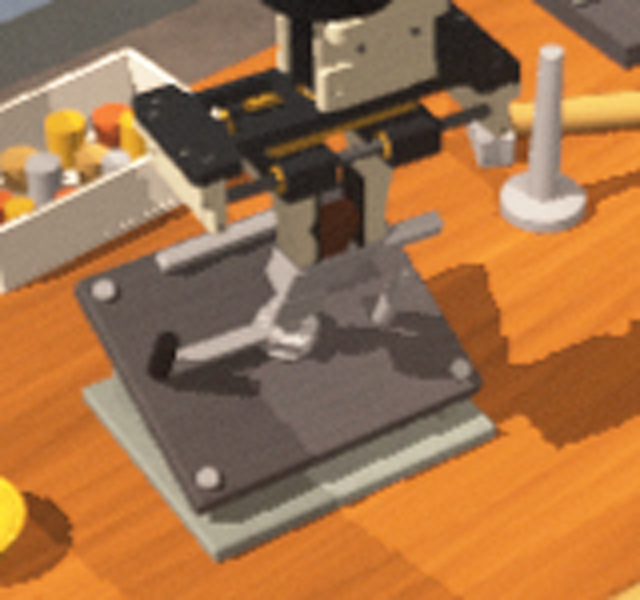

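View pics/w27.png

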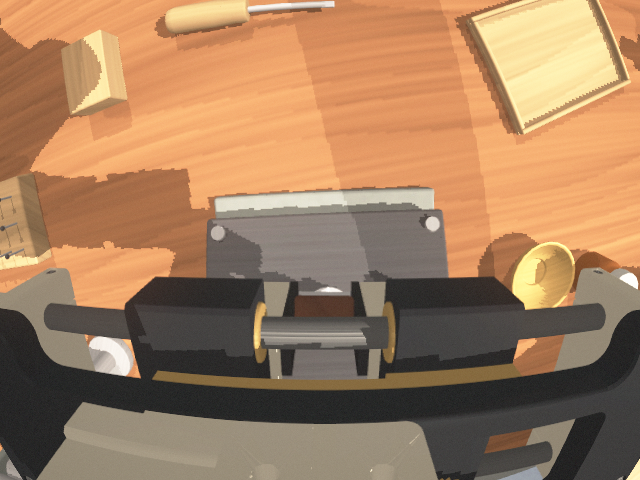

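The key is off and the lever has stayed on the left. The key still hangs tilted, so I'll bring it upright by pushing its block gently against the stand's low front edge. First the coordinates.

```bash
python3 - <<'E'
from h import *
h=np.array([np.cos(np.radians(-9)),np.sin(np.radians(-9)),0])
P=np.array([C[0],C[1],0])+h*(-.117)+[0,0,.0612];print(P);go(P,171)
p=cv2.imread('pics/s27.png');cv2.imwrite('pics/s27b.png',cv2.resize(p[380:570,60:520],None,fx=1.7,fy=1.7))
E
```

```text
[0.53284046 0.05530283 0.0612    ]
t 31.57 trans [ 0.0604 -0.003   0.1132] turn -0.046 rows>= 4.0
```

View pics/s27b.png

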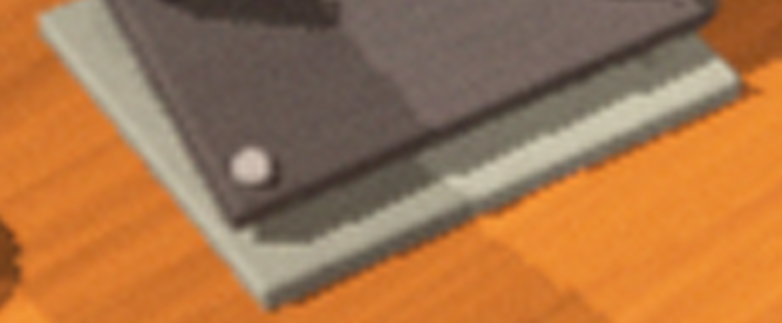

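Call:
servo_tool --grip '[1,1,1,1,1,1,1,1,1]' --pt "0.035 -0.003 0" --pt "0.06 -0.003 0.01" --pt "0.06 -0.003 0.04" --pt "0.06 -0.003 0.07" --pt "0.06 -0.003 0.095" --pt "0.06 -0.003 0.108" --pt "0.06 -0.003 0.113" --pt "0.06 -0.003 0.113" --pt "0.06 -0.003 0.113" --turn '[-0.03,-0.046,-0.046,-0.046,-0.046,-0.046,-0.046,-0.046,-0.046]' --newtons 20

```text
time_s: 32.32
tcp_pos: [0.5338, 0.0552, 0.0614]
eef_rot: [-180.0, 0.0, 171.0]
contact_force: [0.8, -1.2, -2.2]
gripper_width: 0.0239
```

```bash
python3 - <<'E'
from h import *
s=r.get_state();print(s['tcp_pos'],s['contact_force'],s['gripper_width'],s['eef_rot'])
p,d=capture('side');cv2.imwrite('pics/s28.png',cv2.resize(p[150:310,220:380],None,fx=4,fy=4,interpolation=cv2.INTER_CUBIC)[:600])
p,d=capture('wrist');cv2.imwrite('pics/w28.png',p)
E
```

```text
[0.53376213 0.05518871 0.06138775] [ 0.80889017 -1.17240242 -2.20263305] 0.023943737962894895 [-1.79990824e+02  1.35932515e-02  1.71003257e+02]
```

View pics/s28.png

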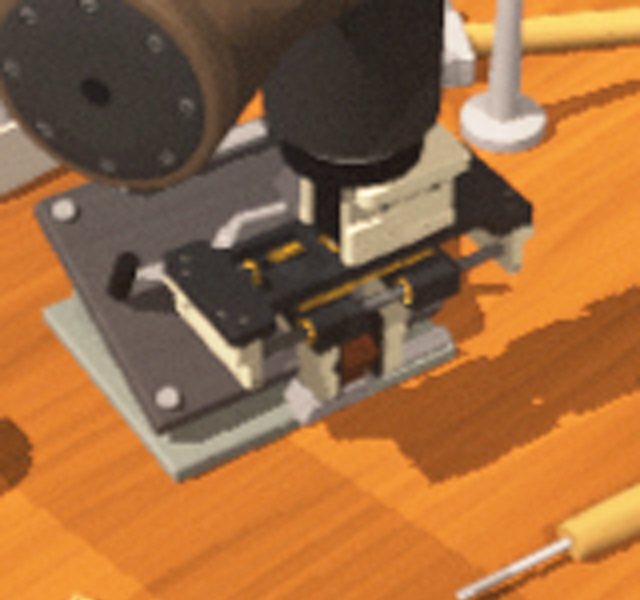

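View pics/w28.png

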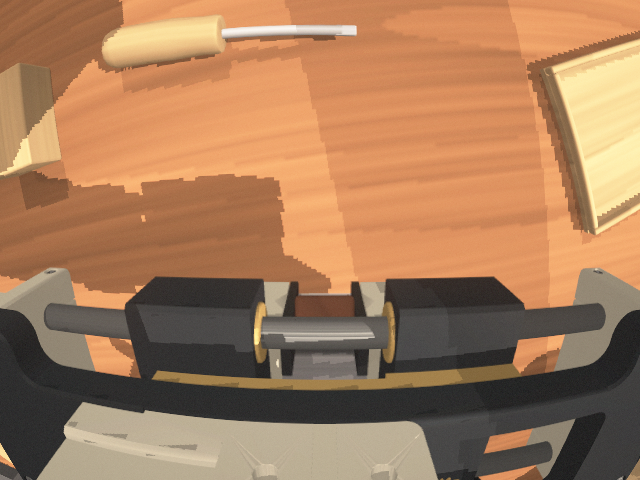

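Call:
servo_tool --grip '[1,1,1,1,1,1,1,1,1,1]' --pt "-0.004 0 0" --pt "-0.008 0 0" --pt "-0.01 0 0" --pt "-0.012 0 0" --pt "-0.014 0 0" --pt "-0.016 0 0" --pt "-0.018 0 0" --pt "-0.02 0 0" --pt "-0.02 0 0" --pt "-0.02 0 0" --turn '[0,0,0,0,0,0,0,0,0,0]'

```text
time_s: 33.25
tcp_pos: [0.551, 0.0514, 0.06]
eef_rot: [-179.9, -0.2, 170.9]
contact_force: [-5.6, 1.4, -2.6]
gripper_width: 0.0238
```

```bash
python3 - <<'E'
from h import *
s=r.get_state();print(s['tcp_pos'],s['contact_force'],s['gripper_width'],s['eef_rot'])
p,d=capture('wrist');cv2.imwrite('pics/w29.png',cv2.resize(p[230:310,270:380],None,fx=7,fy=7,interpolation=cv2.INTER_CUBIC))
E
```

```text
[0.55096272 0.05135952 0.06004257] [-5.61461588  1.35661925 -2.60475434] 0.02383238343279039 [-179.90327662   -0.22825843  170.94887122]
```

View pics/w29.png

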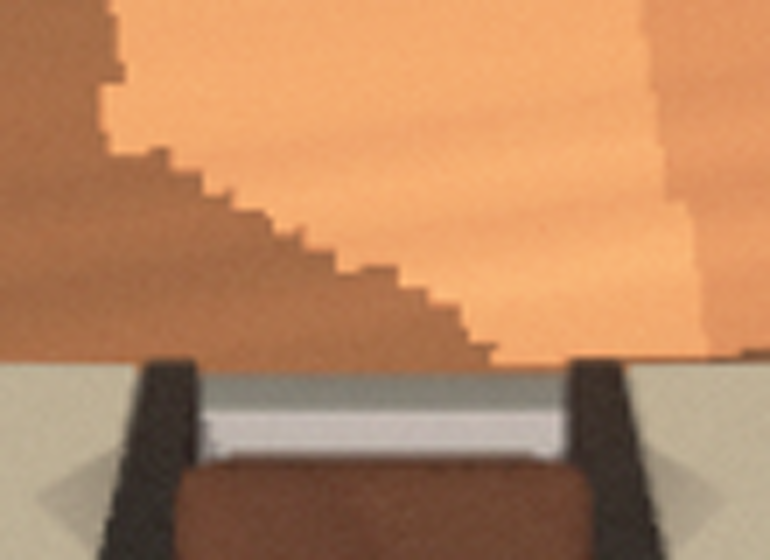

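Call:
servo_tool --grip '[1,1,1,1,1,1,1,1,1,1]' --pt "-0.002 0 0" --pt "-0.004 0 0" --pt "-0.006 0 0" --pt "-0.008 0 0" --pt "-0.01 0 0" --pt "-0.012 0 0" --pt "-0.014 0 0" --pt "-0.015 0 0" --pt "-0.015 0 0" --pt "-0.015 0 0" --turn '[0,0,0,0,0,0,0,0,0,0]'

```text
time_s: 34.13
tcp_pos: [0.5653, 0.0489, 0.0602]
eef_rot: [-179.9, -0.3, 170.9]
contact_force: [-7.4, 0.7, 0.1]
gripper_width: 0.0238
```

```bash
python3 - <<'E'
from h import *
from scipy.spatial.transform import Rotation as Ro
s=r.get_state();print(s['tcp_pos'],s['contact_force'],s['gripper_width'],s['eef_rot'])
c=calibration('wrist');p,d=capture('wrist');cv2.imwrite('pics/w30.png',cv2.resize(p[230:310,270:380],None,fx=7,fy=7,interpolation=cv2.INTER_CUBIC))
R=Ro.from_euler('xyz',s['eef_rot'],degrees=True).as_matrix();p0=s['tcp_pos'];g=np.array([0,0,-.0188])
for th in (-5,-3,0,3,5,8):
    t=np.radians(th);f=np.array([np.cos(t),0,np.sin(t)]);u=np.array([np.sin(t),0,-np.cos(t)])
    print(th,[((proj(c,p0+R@(g+f*a/1e3+u*b/1e3),True)[1]-230)*7).round(0) for a,b in [(11,-61),(11,-27),(8,-27)]])
E
```

```text
[0.56529779 0.04886752 0.06015871] [-7.35658645  0.69844266  0.10824231] 0.02375794435327023 [-179.88239896   -0.27106895  170.94813246]
-5 [np.float64(91.0), np.float64(271.0), np.float64(311.0)]
-3 [np.float64(115.0), np.float64(282.0), np.float64(322.0)]
0 [np.float64(150.0), np.float64(298.0), np.float64(339.0)]
3 [np.float64(186.0), np.float64(315.0), np.float64(356.0)]
5 [np.float64(210.0), np.float64(326.0), np.float64(368.0)]
8 [np.float64(247.0), np.float64(344.0), np.float64(386.0)]
```

View pics/w30.png

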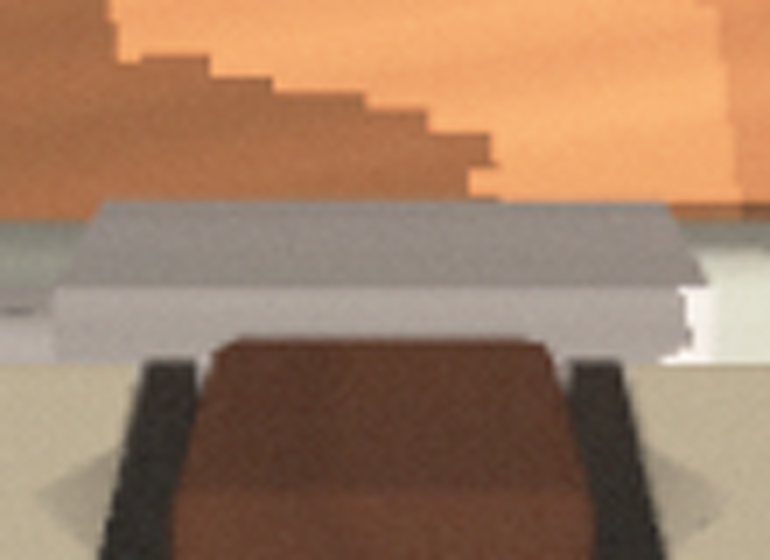

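```bash
python3 - <<'E'
from h import *
from scipy.spatial.transform import Rotation as Ro
from scipy.optimize import least_squares
s=r.get_state();c=calibration('wrist')
R=Ro.from_euler('xyz',s['eef_rot'],degrees=True).as_matrix();p0=s['tcp_pos'];g=np.array([0,0,-.0188])
def pt(th,e,L,a,b,y=0):
    t=np.radians(th);f=np.array([np.cos(t),0,np.sin(t)]);u=np.array([np.sin(t),0,-np.cos(t)])
    return (proj(c,p0+R@(g+f*(a+e)/1e3+u*(b-L)/1e3+[0,y/1e3,0]),True)-[270,230])*7
def obs(v): 
    th,e,L=v
    return np.array([pt(th,e,L,11,0)[1],pt(th,e,L,11,34)[1],pt(th,e,L,8,34)[1],pt(th,e,L,11,34,23)[0]-pt(th,e,L,11,34,-23)[0],pt(th,e,L,11,0,23)[0]-pt(th,e,L,11,0,-23)[0]])
O=np.array([203,287,340,652,565])
for w in ([1,1,1,0,0],[1,1,1,1,1]):
    w=np.array(w);q=least_squares(lambda v:w*(np.abs(obs(v))-O),[5,0,60]);print(q.x,(np.abs(obs(q.x))-O).round(1))
E
```

```text
[10.53420824 11.12358817 25.98145655] [ -0.    0.    0.  169.5 103.1]
[ 7.83822446  3.2597945  62.47194509] [-0.2  5.6 -5.5  6.4 -8.5]
```

Call:
servo_tool --grip '[1,1,1,1,1,1]' --pt "-0.002 0 0" --pt "-0.004 0 0" --pt "-0.006 0 0" --pt "-0.007 0 0" --pt "-0.007 0 0" --pt "-0.007 0 0" --turn '[0,0,0,0,0,0]'

```text
time_s: 34.68
tcp_pos: [0.5725, 0.0478, 0.0605]
eef_rot: [-179.9, -0.2, 171.0]
contact_force: [-7.2, 1.2, 3.3]
gripper_width: 0.0235
```

Call:
servo_tool --grip '[1,1,1,1,1,1,1]' --pt "0.01 0 0" --pt "0.02 0 -0.01" --pt "0.02 0 -0.05" --pt "0.02 0 -0.09" --pt "0.02 0 -0.11" --pt "0.02 0 -0.11" --pt "0.02 0 -0.11" --turn '[0,0,0,0,0,0,0]' --newtons 30

```text
time_s: 35.27
tcp_pos: [0.5556, 0.0522, 0.1725]
eef_rot: [179.9, 0.2, 171.0]
contact_force: [-0.7, 0.3, -4.2]
gripper_width: 0.0238
```

```bash
python3 - <<'E'
from h import *
s=r.get_state();print(s['tcp_pos'],s['contact_force'],s['gripper_width'],s['eef_rot'])
p,d=capture('wrist');cv2.imwrite('pics/w31.png',cv2.resize(p[230:310,270:380],None,fx=7,fy=7,interpolation=cv2.INTER_CUBIC))
p,d=capture('side');cv2.imwrite('pics/s31.png',cv2.resize(p[130:280,220:380],None,fx=4,fy=4,interpolation=cv2.INTER_CUBIC))
E
```

```text
[0.55564165 0.05216053 0.17248586] [-0.74393817  0.28414202 -4.15331202] 0.023768525091544587 [179.86604859   0.19375529 170.99407716]
```

View pics/w31.png

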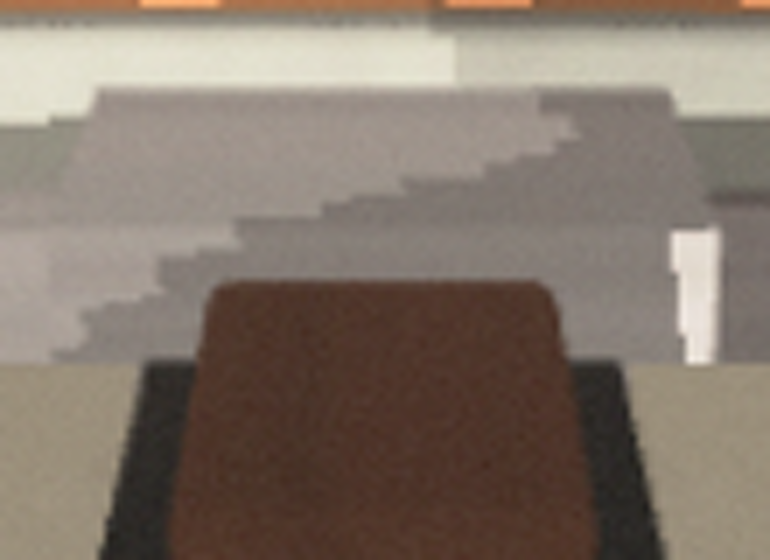

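View pics/s31.png

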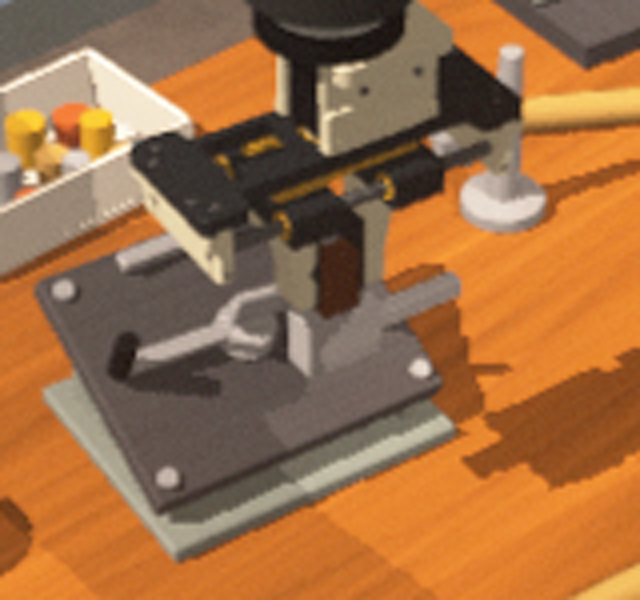

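The key hangs upright (front edges at rows 90, 228 and 283 fit 0±2°). Now to the tray.

```bash
python3 -c "
from h import *
go((.4555,.337,.12),-173.4)"
```

```text
t 35.37 trans [0.1422 0.2664 0.05  ] turn -0.273 rows>= 8.0
```

Call:
servo_tool --grip '[1,1,1,1,1,1,1,1,1,1]' --pt "0.018 0.033 -0.01" --pt "0.036 0.067 -0.01" --pt "0.053 0.1 -0.01" --pt "0.071 0.133 -0.01" --pt "0.089 0.167 0" --pt "0.107 0.2 0.01" --pt "0.125 0.233 0.02" --pt "0.142 0.266 0.03" --pt "0.142 0.266 0.04" --pt "0.142 0.266 0.05" --turn '[-0.05,-0.1,-0.15,-0.2,-0.25,-0.273,-0.273,-0.273,-0.273,-0.273]'

```text
time_s: 36.2
tcp_pos: [0.455, 0.3378, 0.1185]
eef_rot: [-179.9, -0.1, -173.2]
contact_force: [-0.4, -0.3, -2.4]
gripper_width: 0.0238
```

```bash
python3 - <<'E'
from h import *
s=r.get_state();print(s['tcp_pos'],s['contact_force'],s['gripper_width'],s['eef_rot'])
go((.4555,.337,.048),-173.4)
p,d=capture('wrist');cv2.imwrite('pics/w32.png',cv2.resize(p[120:320,190:450],None,fx=3,fy=3,interpolation=cv2.INTER_CUBIC))
E
```

```text
[0.45496796 0.33779233 0.11854182] [-0.35521263 -0.29053999 -2.41120945] 0.02379192834876435 [-1.79881785e+02 -1.12247967e-01 -1.73190264e+02]
t 36.2 trans [-0.0004 -0.0008  0.0705] turn 0.004 rows>= 2.0
```

View pics/w32.png

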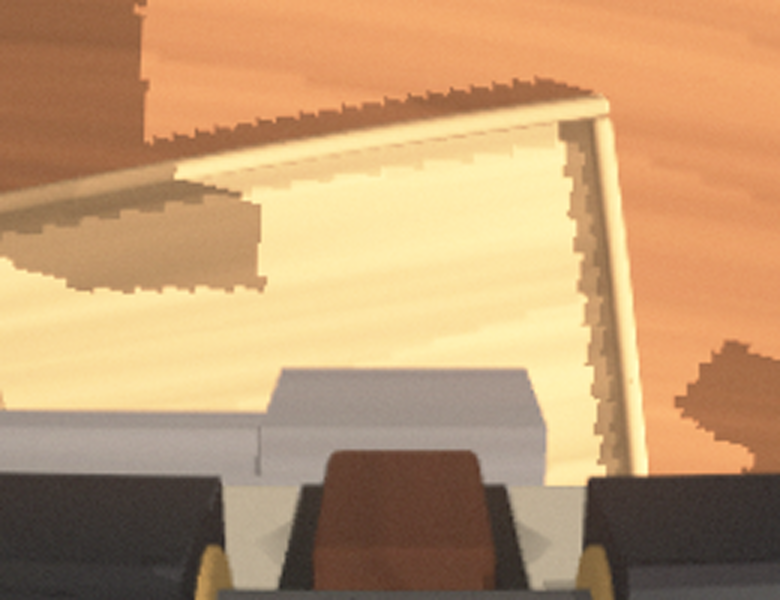

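Call:
servo_tool --grip '[1,1,1,1,1,1,1,1]' --pt "0 0 0.025" --pt "0 0 0.045" --pt "0 0 0.06" --pt "0 0 0.066" --pt "0 0 0.068" --pt "0 0 0.07" --pt "0 0 0.07" --pt "0 0 0.07" --turn '[0,0,0,0,0,0,0,0]' --newtons 15

```text
time_s: 36.92
tcp_pos: [0.4569, 0.3369, 0.0519]
eef_rot: [179.9, 0.1, -173.4]
contact_force: [0.3, -0.9, -3.2]
gripper_width: 0.0242
```

```bash
python3 - <<'E'
from h import *
s=r.get_state();print(s['tcp_pos'],s['contact_force'],s['gripper_width'],s['eef_rot'])
E
```

```text
[0.45690854 0.33688139 0.05189884] [ 0.33148435 -0.93634702 -3.22177025] 0.024193134182149176 [ 1.79946544e+02  5.82368502e-02 -1.73377014e+02]
```

Call:
servo_tool --grip '[1,1,1,1,1,1]' --pt "0 0 0.0015" --pt "0 0 0.003" --pt "0 0 0.0045" --pt "0 0 0.0055" --pt "0 0 0.0055" --pt "0 0 0.0055" --turn '[0,0,0,0,0,0]'

```text
time_s: 37.42
tcp_pos: [0.4575, 0.3372, 0.048]
eef_rot: [179.9, 0.2, -173.3]
contact_force: [-1.8, -4.0, 15.3]
gripper_width: 0.0237
```

```bash
python3 - <<'E'
from h import *
s=r.get_state();print(s['tcp_pos'],s['contact_force'],s['gripper_width'],s['eef_rot'])
p,d=capture('wrist');cv2.imwrite('pics/w33.png',cv2.resize(p[120:320,190:450],None,fx=3,fy=3,interpolation=cv2.INTER_CUBIC))
E
```

```text
[0.45751075 0.33724063 0.0480285 ] [-1.84184477 -3.9772763  15.33404771] 0.02365919994483392 [ 1.79933243e+02  1.56870448e-01 -1.73293191e+02]
```

View pics/w33.png

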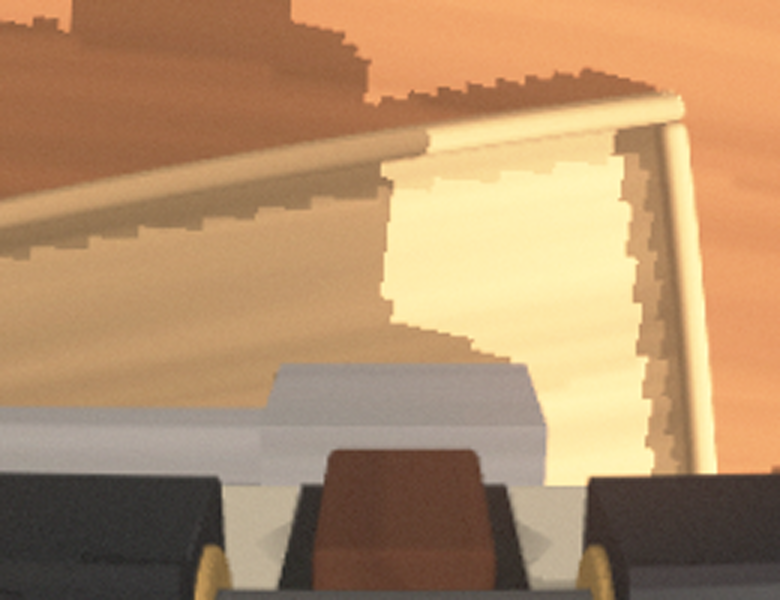

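On the floor at 15 N contact. Release slowly and lift.

Call:
servo_tool --grip '[1,1,0.2,-0.1,-0.1,-0.1,-0.1]' --pt "0 0 -0.0015" --pt "0 0 -0.0015" --pt "0 0 -0.0015" --pt "0 0 -0.0015" --pt "0 0 -0.0015" --pt "0 0 -0.0015" --pt "0 0 -0.0015" --turn '[0,0,0,0,0,0,0]'

```text
time_s: 38.05
tcp_pos: [0.4563, 0.3366, 0.0468]
eef_rot: [-180.0, -0.0, -173.4]
contact_force: [-0.6, -0.3, 0.1]
gripper_width: 0.0468
```

Call:
servo_tool --grip '[-0.1,-0.1,-0.1,-0.1,-0.1,-0.1,-0.1,-0.1]' --pt "0 0 -0.01" --pt "0 0 -0.03" --pt "0 0 -0.06" --pt "0 0 -0.1" --pt "0 0 -0.14" --pt "0 0 -0.18" --pt "0 0 -0.2" --pt "0 0 -0.2" --turn '[0,0,0,0,0,0,0,0]'

```text
time_s: 38.72
tcp_pos: [0.4583, 0.3383, 0.2541]
eef_rot: [179.6, 0.4, -173.3]
contact_force: [-0.2, 0.4, -0.2]
gripper_width: 0.0481
```

```bash
python3 - <<'E'
from h import *
s=r.get_state();print(s['tcp_pos'],s['contact_force'],s['gripper_width'],s['eef_rot'])
p,d=capture('wrist');cv2.imwrite('pics/w34.png',p)
p,d=capture('side');cv2.imwrite('pics/s34.png',p)
E
```

```text
[0.45830081 0.33826279 0.25407571] [-0.23715529  0.42147441 -0.23562114] 0.04805313956349384 [ 179.6337033     0.44646565 -173.32730383]
```

View pics/w34.png

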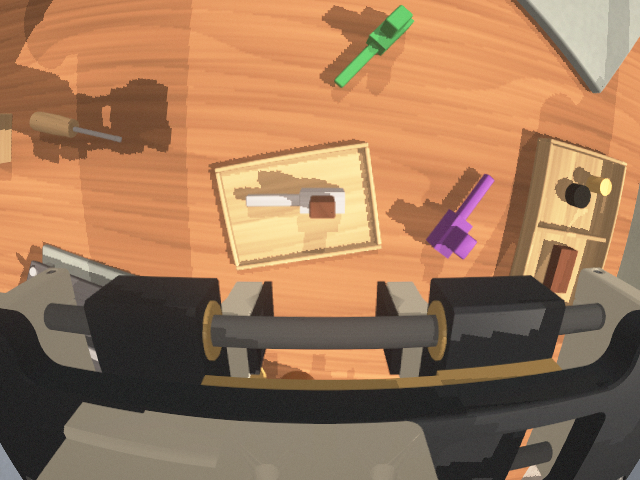

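View pics/s34.png

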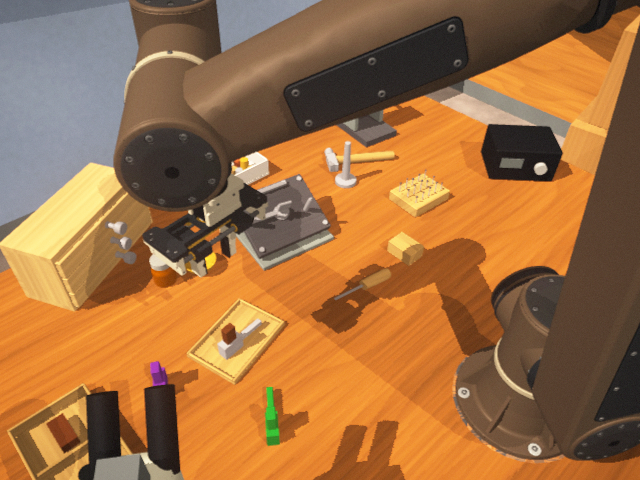

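The key stands upright in the tray with its arm inside (wrist (252,200)–(345,205)). One last look at the stand.

```bash
python3 - <<'E'
from h import *
p,d=capture('top');cv2.imwrite('pics/t34.png',p)
cv2.imwrite('pics/t34c.png',cv2.resize(p[120:220,265:375],None,fx=6,fy=6,interpolation=cv2.INTER_CUBIC))
E
```

```text
(no output)
```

View pics/t34c.png

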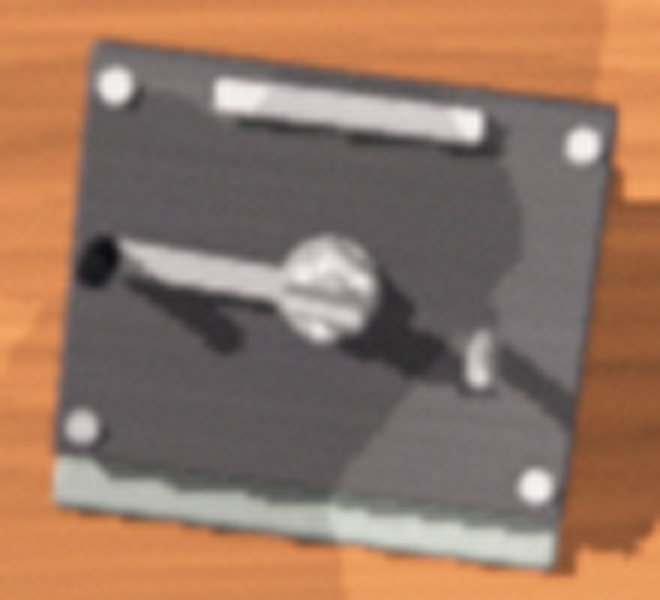

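View pics/t34.png

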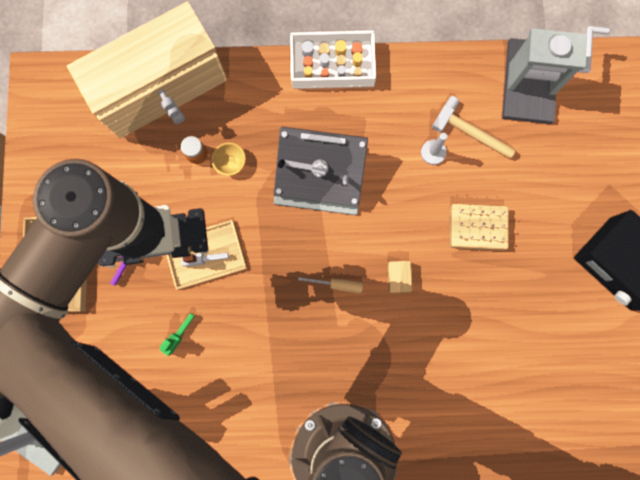

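```bash
python3 -c "
from plant import r,order
s=r.get_state();print(s['time_s'],s['contact_force'])
print(order.close_job())"
```

```text
38.8667 [-0.17932281 -0.69117872 -1.38617182]
the job is handed in; nothing more can be done
None
```

The locknut is tight, the key is back in its tray, and I handed the job in at about 39 s of the 72 s allowed. `close_job` gave no verdict.

**What I did**
- **Tilting the key:** The tool can't tilt, so I pivoted the key in the jaws, mainly against the tray wall and finally on the tang itself.
- **Fitting it:** I pressed the key down over the tang to a hard stop at 27 N, with its arm on the uphill side of the pin. In the picture the arm was where a fully seated key should have it.
- **Tightening:** I pushed the knob round clockwise in a loose cage of the jaws until it stood firm at about 14 N, roughly 1.2 N m.
- **Putting it back:** I lifted the key off, brought it upright against the stand's low edge, and set it down in the tray.

**Last checks**
- The key stands upright with its arm inside the tray.
- The lever points left and the other things look where they were.
- The tool is clear, with contact force near zero.

**What failed or disagreed**
- **First fit:** Pressing the key flush on the face left it at about 20° instead of 26°. The first attempt then caught on the ridge at 20 N, and the key slid about 4 mm up in the jaws. I corrected both.
- **Lever angle:** I measured 97° while pushing but about 90° afterwards. I think the screw turned back through its play when I gripped the key again. I never measured the screw's angle directly; the 7° difference is about 0.12 rad, within the 0.3 allowed.

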